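# Photograph the underside of a model aircraft beside its paint test plate

### The arm

A 6-joint arm with a two-finger parallel gripper is mounted at the origin on the work surface. World frame = base frame: x ahead of the robot, y to its left, z up, the work surface at z = 0. Lengths are in m, angles in degrees, forces in N, time in s.
With the tool pointing down it reaches from about 0.375 to 0.9 m from the base axis. Payload 3.1 kg.
Tool frame: the origin (TCP) lies at the very end of the fingers, on their centre line; the grasp point (between the pads) lies 19 mm behind it (bot.tcp_to_grasp is the distance from the TCP to the grasp point, in m); z points along the fingers, y is the line along which they close (so a half turn about z gives the same grasp; the last joint's range is limited). The gripper opens to 87 mm and grips with 3 to 60 N. Pads are 19 mm wide; open, the fingers measure 117 mm over their backs; the gripper's body (75 mm by 190 mm) begins 51 mm behind the grasp point.
Start: joints at [-74.857, 30.224, 82.088, -0, 67.689, -10.227], TCP at [0.268, -0.565, 0.196] pointing down, gripper open.
Joint ranges: [-176.69, 176.69], [-43.24, 126.21], [12.49, 139.97], [-82, 262], [0, 151.66], [-163.58, 163.58]. Speed limits (degrees/s): [159.86, 159.86, 180, 180, 180, 180].

### API

Orientations are given as a 3x3 rotation matrix whose columns are the frame's x, y, z axes.
In Python, from rig import telemetry, capture, camera_info, job, bot gives the robot as it stands. The module is installed in compiled form; this text tells all that it offers.
- The arm moves only by the tool carry_out, never from a script. Its argument "deltas" is a list that holds one entry, the list of rows, each a list of 7 numbers: the shift along the tool's x, y, z scaled (see below), then the turn, a rotation vector about the tool's x, y, z scaled (see below), then the closure, from -1 (fully open) to 1 (shut). In form: [[[dx, dy, dz, ax, ay, az, claw], ...]]. A call has exactly 10 rows; each row is the pose to reach, as a shift and turn from the pose commanded when the call began, along the tool's axes at that moment, turning the shorter way round; what a row does not reach only later rows make up. The controller multiplies each number of a shift by 15 cm and each number of a turn by 360 degrees. A row lasts 1/12 s, in which the tool goes at most 41.7 mm and 7.16 degrees, less where a joint would pass 70% of its speed; a pose out of reach is approached as far as the arm can. A call with a number of a shift or a turn outside -1 to 1 is refused whole. A call with a gripper value outside its range is refused whole. The fingers move at their own pace and stop on an object; the grip force is fixed at half the most. Time passes only in rows, so rows that repeat a pose let the fingers close, or fill a call up. It gives the time, the measured TCP pose, the force, the opening and the grip force at its end, in the units of the state.
- telemetry.read_state(): the state, without advancing time (a new reading comes with each control period).
- capture(name): name is "scene" or "top" or "wrist"; returns the picture (400x640x3 uint8, red, green, blue); there is no depth.
- camera_info(name): a dict with "mtx" (3x3 intrinsics, pixels), "k1" (the pictures are not rectified: a ray, as slopes to the right and down, at radius r is drawn at 1 + k1 r^2 times it, then the intrinsics apply), "cam_to_world" (4x4, takes a point from camera to world coordinates); the wrist camera has in their place "T_tool_cam" (4x4, takes a point from camera to tool coordinates, whose origin is the TCP and whose axes are the flange's). Camera axes: x right, y down, z forward; pixel columns grow to the right and rows downward; lengths in m; the calibration is good to about 2 mm. A picture is of the moment at which its call begins: read the wrist's pose just before it. camera_info takes no time and is no camera call.
- job.hand_in(): hands the job in; it is judged then, once.
The state is a dict: "time_s": time; "joint_positions": joint angles; "qvel": joint speeds; "tau": joint torques, N m; "position": TCP position; "tcp_rot": TCP orientation; "force": force on the tool from outside, world axes, zero at the start; "moment": the same for the moment, N m; "opening": opening from 0.0 (shut) to 1.0 (fully open); "grasp_force": force on a finger pad.
Only numpy, scipy, OpenCV 4.12 (cv2) and the standard library are available. Lean on these libraries where they do the work, as an engineer would, in place of code of your own. Each camera call takes 0.05 s, during which the arm holds its last target. There are 200 camera calls.

### The job

For a colour reference picture, first lay the paint test plate on the small sloped rest in front of the camera, painted side up, long side across, lower edge at the lip, and let go of it. Then pick up the winged model aircraft and hold it still in front of the camera, mid-fuselage on the lens axis 16 cm from the glass, fuselage level and square across the view with the nose to the right in the picture, banked about 35 degrees so that its underside turns towards the camera. Finish while still holding it there, and leave the camera and the other things on the bench alone.

Things in the scene. Friction and masses are not known exactly. Their poses are not given: they have to be found in the camera images.
- plane: Plain grey plastic model aircraft, the only one with wings: low wing, three wheels, 160 mm long, 180 mm span, 70 mm high at the tail fin (x = -73 mm), 50 to 100 g. Origin on the ground under the wing; x to the nose, y to its left wing, z up. Starts on its wheels on the 3 mm thick cutting mat, nose away from the robot within 30 degrees
- plane_mid (a point): middle of the fuselage, 32 mm above plane's origin. Here the fuselage is a flat-sided block 26 mm wide (y), x -28 to 32 mm, z 17 to 47 mm, and balances: grip it across y. Beside it the wing (x -15 to 23 mm) has its top at z = 25 mm, 28 mm at the tips: keep fingertips above. Canopy on top, 18 mm wide, to z = 56 mm
- plane_nose (a point): tip of the aircraft's propeller hub, 74 mm along plane's x, 32 mm up
- plane_right_tip (a point): tip of the aircraft's right wing, at 4, -90, 25 mm in plane's frame
- plate: Paint test plate: plywood, 40 mm (x) by 52 mm (y, long side) by 8 mm thick, four painted grey patches on its upper face, 20 to 35 g, lying painted side up on the 3 mm thick mat, long side within 35 degrees of world y. Origin at the centre of its underside, z out of the painted face. Grip it at its two 40 mm edges, 52 mm apart
- rest: Aluminium card rest, fixed: foot 60 x 50 mm, 6 mm high, on the mat, with a post and, on top, the sloped seat. Origin at the centre of the foot's underside; z up; x horizontally away from the camera, up the slope
- seat: The rest's seat: plate 48 mm long (x, up the slope, away from the camera), 30 mm wide (y), 5 mm thick, sloping 25 degrees, low end to the camera with a lip 7 mm high, inner side at x = -21 mm. Origin at the centre of its upper face, z out of it: the test plate's underside centre belongs here, its x along this x either way, its ends overhanging 11 mm each side
- camstand: Camera stand, fixed on the bench at the robot's right: foot 140 x 110 mm, 12 mm high, and a column 260 mm high which stands 105 mm behind the lens. Origin on the bench right below the lens; x along the view (roughly to the robot's left), y to the camera's left, z up
- camhead: Black camera on the stand, its height differs each time (lens 170 to 215 mm above the bench) and it stays put: body 95 mm wide, 62 mm high plus a hump to 44 mm above the lens axis, lens tube 48 mm diameter. Origin at the centre of the lens glass; x along the level view, y to the camera's left, z up. What lies at negative y is on the right of its picture
- lens (a point): centre of the lens glass
- shot (a point): point in the air on the lens axis, 160 mm in front of the glass, where the middle of the fuselage is to be held
- jar_a: bystander: paint jar, 44 mm diameter, 45 mm high, origin at its underside, with paper label
- jar_b: bystander: paint jar, 44 mm diameter, 45 mm high, origin at its underside, no label
- thinner_a: bystander: square glass bottle 50 x 50 mm with tall white cap, 110 mm high, origin at its underside
- thinner_b: bystander: a second such bottle
- dish: bystander: round glass dish, 80 mm diameter, 40 mm high, origin at its underside
- knife: bystander: hobby knife lying along its x, 147 mm long, 9 mm thick, origin near its middle at the underside
- hull: bystander: bare grey fuselage of another kit without wings, 110 mm long along its x, 24 mm wide, 41 mm high at its fin, origin at its underside
Mind the look-alikes: they are no part of the job. What is shaped like the plane but blue is not meant. Of the things that look like the plate, the smaller one is meant.

How it is judged (in metres and radians):
On the way, in this order (a step that is already met when the one before it is completed fails the run):
1. the test plate lies on the sloped rest, released (x of plate in the frame of seat between -0.012 and 0.012 m and y of plate in the frame of seat between -0.012 and 0.012 m and z of plate in the frame of seat between -0.004 and 0.005 m and angle between the z axis of plate and the z axis of seat, either way round below 0.12 rad and angle between the y axis of plate and the y axis of seat, either way round below 0.25 rad and angle between plate's own z axis and vertical below 0.8 rad and contact force between plate and rest above 0.02 N and contact force between plate and the fingers below 0.05 N and contact force between plate and the arm below 0.05 N and linear speed of plate below 0.02 m/s), for 0.3 s.
2. the aircraft is held in front of the camera at the asked place and attitude (distance between plane_mid and shot below 0.02 m and angle between plane's own z axis and vertical between 0.436332 and 0.785398 rad and angle between the x axis of plane and the y axis of camhead, either way round below 0.2 rad and y of plane_nose in the frame of camhead below -0.03 m and z of plane_right_tip in the frame of camhead above 0 m and contact force between plane and the fingers above 0.5 N and linear speed of plane below 0.03 m/s and angular speed of plane below 0.2 rad/s and contact force between plane and rest below 0.05 N and contact force between plane and camstand below 0.05 N and contact force between plane and plate below 0.05 N), for 0.3 s.
At the end, for the whole second after the job is handed in: Plate released, flat on the seat (7 deg), centre within 12 mm, long side across. Aircraft held still by the fingers alone, mid-fuselage within 20 mm of the point 160 mm before the lens, fuselage level and square to the view within 11 deg, nose right, banked 25 to 45 deg, underside to the camera (all of step 1 and all of step 2); the arm keeps its last pose, push and grip.
It fails at once if the camera or its stand is hit (more than 3 N) (contact force between any of the arm, the fingers, plane, plate and camstand above 3 N).
It fails at once if a bystander is moved more than 25 mm (distance of any of jar_a, jar_b, thinner_a, thinner_b, dish, knife, hull from where it was at the start of the episode above 0.025 m).
It also fails if it takes over 64 s, if anything falls off the work surface, if the arm or the gripper's body presses on something with over 40 N, if the wrist force passes 120 N, or if a joint passes its speed limit or range.

## Working session

There is one attempt and no reset: what is moved stays moved. The work goes in short steps, Python scripts to look and compute and a tool call to move; the robot and the scene stay as the last step left them, time stands still between calls to the robot, and variables do not carry over. Pictures are saved under pics/ and viewed, at most 10 in all, crops included, and the job is handed in when it is done.

Besides the shell and the picture viewer there is one more tool, called after "Emit:" in YAML: its name, and indented under it one key for each argument. carry_out: Moves the arm, as the interface text tells. Its arguments: {"type":"object","properties":{"deltas":{"type":"array","items":{"type":"array","items":{"type":"array","items":{"type":"number"}}}}},"required":["deltas"]}

```bash
mkdir -p pics; ls; python3 - <<'E'
from rig import telemetry, capture, camera_info, bot
import cv2,numpy as np
print(telemetry.read_state())
for n in ["scene","top","wrist"]:
    print(n,camera_info(n)); 
ims=[capture(n) for n in ["scene","top"]]
for n,i in zip(["scene","top"],ims): cv2.imwrite(f"pics/{n}0.png",i[:,:,::-1])
E
```

```text
pics
{'time_s': 0.0, 'joint_positions': array([-7.48582684e+01,  3.02798297e+01,  8.21552238e+01,  6.87659345e-04,
        6.76891781e+01, -1.02264198e+01]), 'qvel': array([-0.02720435, -0.02192365, -0.03267792, -0.00468555, -0.0346228 ,
       -0.04464613]), 'tau': array([-4.40550593e-04, -4.40043032e+01, -1.76591617e+01,  6.32395735e-02,
        5.81452169e-02, -1.66751497e-04]), 'position': array([ 0.26760251, -0.56395122,  0.19496889]), 'tcp_rot': array([[ 9.03575650e-01,  4.28428216e-01, -5.55645229e-04],
       [ 4.28428394e-01, -9.03573306e-01,  2.09587328e-03],
       [ 3.95865055e-04, -2.13183426e-03, -9.99997649e-01]]), 'force': array([-0.02604767,  0.13615803, -0.57618505]), 'moment': array([-0.02301889, -0.00809234, -0.0507766 ]), 'grasp_force': 0.0, 'opening': 1.000651257702765}
scene {'mtx': array([[381.88334804,   0.        , 320.40091007],
       [  0.        , 381.88334804, 201.81308422],
       [  0.        ,   0.        ,   1.        ]]), 'k1': -0.07236258188305444, 'cam_to_world': array([[ 0.07387348,  0.58205866, -0.80978418,  1.2879148 ],
       [ 0.99714687, -0
[... 470 characters left out ...]
.01433615, -0.01042892],
       [ 0.01354965, -0.15106666, -0.98843071,  1.37744327],
       [ 0.        ,  0.        ,  0.        ,  1.        ]])}
wrist {'mtx': array([[355.23492557,   0.        , 320.31836287],
       [  0.        , 355.23492557, 196.85329035],
       [  0.        ,   0.        ,   1.        ]]), 'k1': 0.01937268548641135, 'T_tool_cam': array([[ 3.30562352e-04, -9.69826123e-01, -2.43797420e-01,
         6.51268690e-02],
       [ 9.99999376e-01,  5.80673679e-04, -9.54031250e-04,
         2.77079853e-04],
       [ 1.06681117e-03, -2.43796953e-01,  9.69825710e-01,
        -1.88754283e-01],
       [ 0.00000000e+00,  0.00000000e+00,  0.00000000e+00,
         1.00000000e+00]])}
```

View pics/scene0.png

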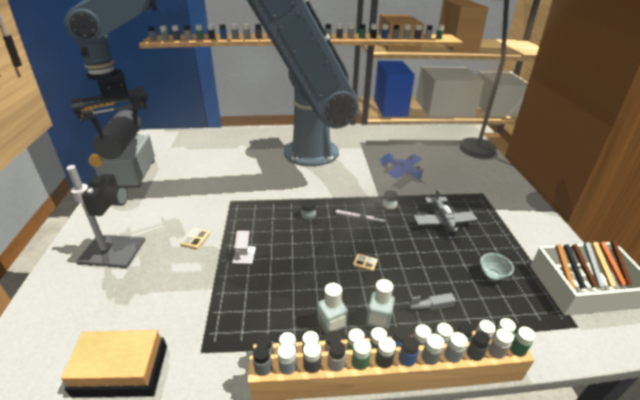

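View pics/top0.png

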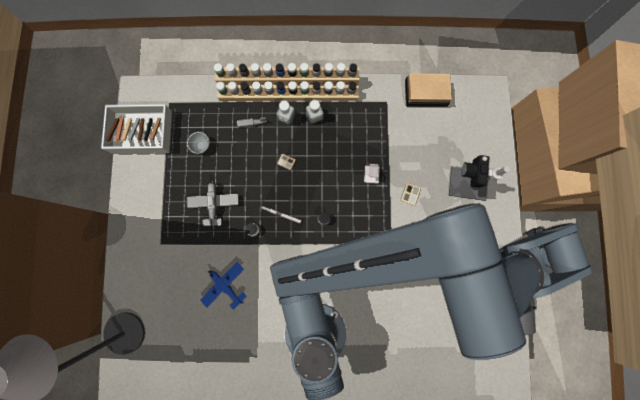

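The top view shows the small plate at (286,161) on the mat and the larger look-alike at (411,194). The rest is at (372,173), the plane at (212,203) and the camera at (478,170). In the scene view the lens is at about (122,195), the rest at (243,248) and the plane at (443,214).

```bash
cat > h.py <<'E'
import numpy as np, cv2
from rig import telemetry, capture, camera_info, bot
def ray(n,uv,T=None):
    c=camera_info(n); T=c["cam_to_world"] if T is None else T
    K=c["mtx"]; x=np.array([(uv[0]-K[0,2])/K[0,0],(uv[1]-K[1,2])/K[1,1]])
    s=x.copy()
    for _ in range(20): s=x/(1+c["k1"]*(s@s))
    return T[:3,3],T[:3,:3]@np.array([s[0],s[1],1.])
def onz(n,uv,z,T=None):
    o,d=ray(n,uv,T); return o+d*(z-o[2])/d[2]
def proj(n,P,T=None):
    c=camera_info(n); T=c["cam_to_world"] if T is None else T
    p=T[:3,:3].T@(np.asarray(P)-T[:3,3]); s=p[:2]/p[2]; s=s*(1+c["k1"]*(s@s))
    return c["mtx"][:2,:2]@s+c["mtx"][:2,2]
def tri(rays):
    A=0;b=0
    for o,d in rays:
        d=d/np.linalg.norm(d);M=np.eye(3)-np.outer(d,d);A=A+M;b=b+M@o
    p=np.linalg.solve(A,b); return p,[np.linalg.norm(np.cross(p-o,d/np.linalg.norm(d))) for o,d in rays]
def wristT():
    s=telemetry.read_state(); T=np.eye(4);T[:3,:3]=s["tcp_rot"];T[:3,3]=s["position"]
    return T@camera_info("wrist")["T_tool_cam"]
E
python3 - <<'E'
from h import *
t=cv2.imread("pics/top0.png");s=cv2.imread("pics/scene0.png")
r=lambda i,x,y,w,h:cv2.resize(i[y:y+h,x:x+w],(400,300),interpolation=cv2.INTER_CUBIC)
a=np.hstack([r(t,440,140,80,60),r(s,60,155,100,75)])
b=np.hstack([r(t,352,150,40,30),r(t,180,175,80,60)])
cv2.imwrite("pics/c1.png",np.vstack([a,b]))
for n,uv,z in [("top",(286,161),.011),("top",(372,175),.003),("top",(212,203),.05),("top",(411,194),0)]: print(onz(n,uv,z))
E
```

```text
[0.60341073 0.10270558 0.011     ]
[ 0.55242962 -0.20844573  0.003     ]
[0.44612019 0.35436521 0.05      ]
[ 0.48260741 -0.3488768   0.        ]
```

View pics/c1.png

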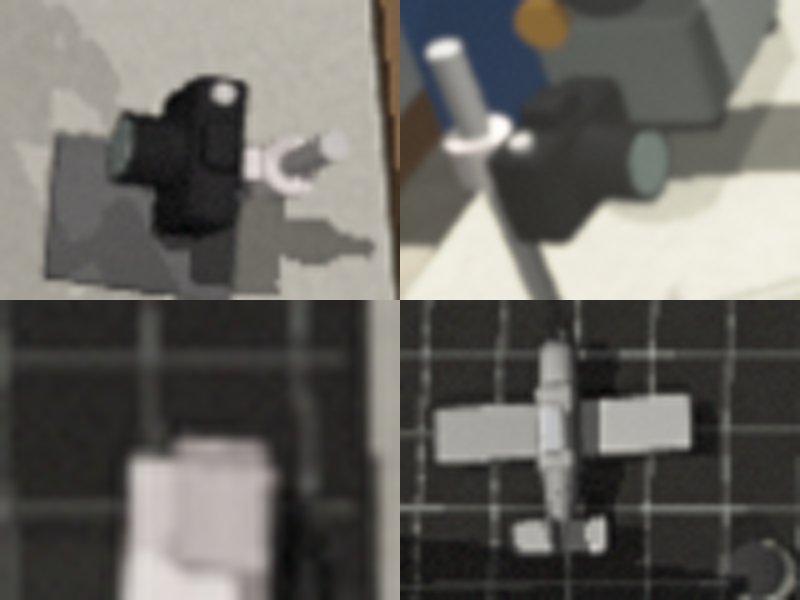

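The crops show the lens glass at top (464.5,170) and scene (122,195.8). The column top is at top (507,169.4) and scene (71,167.5). The rest and the plane, nose up in the image, are both clear.

```bash
python3 - <<'E'
from h import *
l,e=tri([ray("top",(464.5,170)),ray("scene",(122,195.8))]);c,e2=tri([ray("top",(507,169.4)),ray("scene",(71,167.5))])
print("lens",l,e,"col",c,e2); d=l-c; print(np.degrees(np.arctan2(d[1],d[0])),np.linalg.norm(d[:2]))
for uv in [(450.4,167),(449,195.6)]: print(onz("top",uv,.012))
# plane: nose, tail and wing tips in top
for uv,z in [((180+557-400,0),0)]: pass
f=lambda x,y:(180+(x-400)/5,175+(y-300)/5)
n=onz("top",f(559,335),.035);t=onz("top",f(562,530),.05);L=onz("top",f(437,436),.028);R=onz("top",f(690,424),.028)
print(n,t,L,R, np.degrees(np.arctan2(*(n-t)[[1,0]])), np.degrees(np.arctan2(*(L-R)[[1,0]]))-90,(L+R)/2)
print(onz("top",f(551,425),.056+.003))
print("knife",onz("top",(281,215),.005),"jar",onz("top",(324,219),.045),onz("top",(252,229),.045),"hull",onz("top",(252,122),.03),"thin",onz("top",(286,105),.11),onz("top",(315,105),.11))
# joints: compute yaw etc
s=telemetry.read_state();R_=s["tcp_rot"]
print(R_.T@(np.array([.55,.03,.30])-s["position"]))
E
```

```text
lens [ 0.52996868 -0.47769948  0.18478175] [np.float64(0.0015876093145852602), np.float64(0.0015876093145853587)] col [ 0.51566716 -0.58083079  0.25774131] [np.float64(0.0015318969701158102), np.float64(0.001531896970115969)]
82.10497648741286 0.10411820812702123
[ 0.57981515 -0.49545368  0.012     ]
[ 0.47434904 -0.48418444  0.012     ]
[0.52285628 0.36199072 0.035     ] [0.38374298 0.35076823 0.05      ] [0.45225134 0.44788732 0.028     ] [0.46008928 0.26891996 0.028     ] 4.612152938805596 2.5076847314625894 [0.45617031 0.35840364 0.028     ]
[0.45533638 0.35850561 0.059     ]
knife [0.40823377 0.1193007  0.005     ] jar [ 0.38960678 -0.03264318  0.045     ] [0.3562506  0.21464513 0.045     ] hull [0.74465059 0.22597064 0.03      ] thin [0.77693537 0.09651812 0.11      ] [ 0.77666861 -0.00320462  0.11      ]
[ 0.50967541 -0.41595747 -0.10395137]
```

Estimates so far: lens at about (0.530, -0.478, 0.185) and view yaw at about 83°. I'm moving the wrist camera over the plate and rest.

Emit:
carry_out:
  deltas:
    - [[0.3,-0.2,-0.02,0,0,0,-1],[0.6,-0.4,-0.04,0,0,0,-1],[0.93,-0.6,-0.05,0,0,0,-1],[0.93,-0.6,-0.05,0,0,0,-1],[0.93,-0.6,-0.05,0,0,0,-1],[0.93,-0.6,-0.05,0,0,0,-1],[0.93,-0.6,-0.05,0,0,0,-1],[0.93,-0.6,-0.05,0,0,0,-1],[0.93,-0.6,-0.05,0,0,0,-1],[0.93,-0.6,-0.05,0,0,0,-1]]

```text
time_s: 0.93
position: [0.3546, -0.4248, 0.2032]
tcp_rot: [[0.904, 0.427, -0.0], [0.427, -0.904, -0.0], [-0.0, -0.0, -1.0]]
force: [0.1, -0.7, 0.3]
opening: 1.002
grasp_force: 0.0
```

Emit:
carry_out:
  deltas:
    - [[0.3,-0.2,-0.02,0,0,0,-1],[0.6,-0.4,-0.04,0,0,0,-1],[0.93,-0.6,-0.05,0,0,0,-1],[0.93,-0.6,-0.05,0,0,0,-1],[0.93,-0.6,-0.05,0,0,0,-1],[0.93,-0.6,-0.05,0,0,0,-1],[0.93,-0.6,-0.05,0,0,0,-1],[0.93,-0.6,-0.05,0,0,0,-1],[0.93,-0.6,-0.05,0,0,0,-1],[0.93,-0.6,-0.05,0,0,0,-1]]

```text
time_s: 1.77
position: [0.4421, -0.2839, 0.2108]
tcp_rot: [[0.905, 0.426, -0.0], [0.426, -0.905, -0.0], [-0.0, -0.0, -1.0]]
force: [-0.1, -0.1, -0.2]
opening: 1.0
grasp_force: 0.0
```

Emit:
carry_out:
  deltas:
    - [[0.3,-0.2,-0.02,0,0,0,-1],[0.6,-0.4,-0.04,0,0,0,-1],[0.93,-0.6,-0.05,0,0,0,-1],[0.93,-0.6,-0.05,0,0,0,-1],[0.93,-0.6,-0.05,0,0,0,-1],[0.93,-0.6,-0.05,0,0,0,-1],[0.93,-0.6,-0.05,0,0,0,-1],[0.93,-0.6,-0.05,0,0,0,-1],[0.93,-0.6,-0.05,0,0,0,-1],[0.93,-0.6,-0.05,0,0,0,-1]]

```text
time_s: 2.6
position: [0.5296, -0.1428, 0.2184]
tcp_rot: [[0.905, 0.426, -0.0], [0.426, -0.905, 0.0], [-0.0, -0.0, -1.0]]
force: [-0.5, 0.2, 0.2]
opening: 1.003
grasp_force: 0.0
```

Emit:
carry_out:
  deltas:
    - [[0.3,-0.2,-0.02,0,0,0.02,-1],[0.6,-0.4,-0.04,0,0,0.04,-1],[0.93,-0.6,-0.05,0,0,0.06,-1],[0.93,-0.6,-0.05,0,0,0.07,-1],[0.93,-0.6,-0.05,0,0,0.07,-1],[0.93,-0.6,-0.05,0,0,0.07,-1],[0.93,-0.6,-0.05,0,0,0.07,-1],[0.93,-0.6,-0.05,0,0,0.07,-1],[0.93,-0.6,-0.05,0,0,0.07,-1],[0.93,-0.6,-0.05,0,0,0.07,-1]]

```text
time_s: 3.43
position: [0.617, -0.002, 0.226]
tcp_rot: [[1.0, 0.001, -0.001], [0.001, -1.0, -0.0], [-0.001, 0.0, -1.0]]
force: [0.1, -0.5, 0.2]
opening: 1.0
grasp_force: 0.0
```

```bash
python3 - <<'E'
from h import *
s=telemetry.read_state();print(s["time_s"],s["position"],s["joint_positions"]);np.save("T1.npy",wristT())
cv2.imwrite("pics/w1.png",capture("wrist")[:,:,::-1])
for n in ["top","scene"]: cv2.imwrite(f"pics/{n}1.png",capture(n)[:,:,::-1])
E
```

```text
3.4333 [ 0.61702714 -0.00197411  0.22598442] [-1.05388631e+01  2.78268518e+01  8.13022058e+01 -1.55310499e-02
  7.09021134e+01  7.94174203e+01]
```

View pics/w1.png

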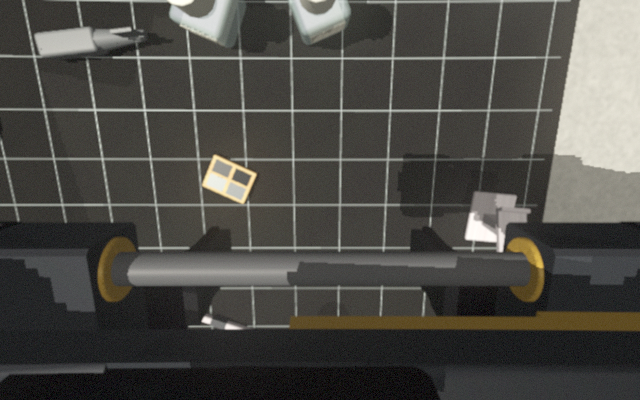

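The wrist view shows the plate at (229,179), clear of the gripper. The rest at (490–520,193–245) is partly hidden, so I'll measure the plate now and the rest later, from scene and wrist.

```bash
python3 - <<'E'
from h import *
im=cv2.imread("pics/w1.png");T=np.load("T1.npy")
c=im[140:220,185:275].astype(int); m=((c.max(2)>95)&(c[:,:,2]-c[:,:,0]>15)).astype(np.uint8)
cn=max(cv2.findContours(m,0,2)[0],key=cv2.contourArea)
hull=cv2.convexHull(cn)[:,0]+[185,140]
P=np.array([onz("wrist",p,.011,T)[:2] for p in hull.astype(float)])
r=cv2.minAreaRect((P*1000).astype(np.float32)); print(r, cv2.boxPoints(r))
# top check
im=cv2.imread("pics/top0.png")[145:177,270:305].astype(int);m=((im.max(2)>110)&(im[:,:,2]-im[:,:,0]>15)).astype(np.uint8)
cn=max(cv2.findContours(m,0,2)[0],key=cv2.contourArea);P=np.array([onz("top",p,.011)[:2] for p in (cn[:,0]+[270,145]).astype(float)])
print(cv2.minAreaRect((P*1000).astype(np.float32)))
r=lambda i,x,y,w,h:cv2.resize(i[y:y+h,x:x+w],(400,400),interpolation=cv2.INTER_CUBIC)
s=cv2.imread("pics/scene1.png");w=cv2.imread("pics/w1.png")
cv2.imwrite("pics/c2.png",np.hstack([r(s,220,220,50,50),r(w,455,175,80,80)]))
E
```

```text
((601.2333984375, 103.73675537109375), (55.156639099121094, 43.75226974487305), 65.39881134033203) [[569.8622    87.768814]
 [609.64294   69.55476 ]
 [632.6046   119.7047  ]
 [592.82385  137.91875 ]]
((602.19921875, 103.38877868652344), (55.60381317138672, 43.24720764160156), 64.25096893310547)
```

View pics/c2.png

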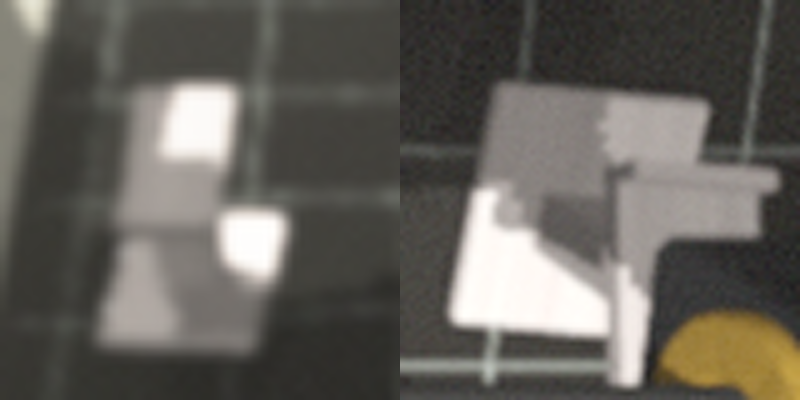

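The plate is at (0.6015, 0.1036) with its long side at 65°, so the tool yaw for the grasp is -25°. I'll go above it, then down, then close.

Emit:
carry_out:
  deltas:
    - [[-0.05,-0.35,0.3,0,0,0.02,-1],[-0.1,-0.7,0.6,0,0,0.04,-1],[-0.103,-0.704,0.9,0,0,0.06,-1],[-0.103,-0.704,0.93,0,0,0.069,-1],[-0.103,-0.704,0.93,0,0,0.069,-1],[-0.103,-0.704,0.93,0,0,0.069,-1],[-0.103,-0.704,0.93,0,0,0.069,-1],[-0.103,-0.704,0.93,0,0,0.069,-1],[-0.103,-0.704,0.93,0,0,0.069,-1],[-0.103,-0.704,0.93,0,0,0.069,-1]]

```text
time_s: 4.42
position: [0.6039, 0.1041, 0.0887]
tcp_rot: [[0.908, -0.418, 0.004], [-0.418, -0.908, -0.0], [0.004, -0.002, -1.0]]
force: [0.4, 0.2, 0.2]
opening: 0.995
grasp_force: 0.0
```

```bash
python3 - <<'E'
from h import *
s=telemetry.read_state();T=wristT();im=capture("wrist")[:,:,::-1];cv2.imwrite("pics/w2.png",im)
print(s["position"],s["tcp_rot"].round(3).tolist())
c=im.astype(int); m=((c.max(2)>95)&(c[:,:,2]-c[:,:,0]>15)).astype(np.uint8)
u,v=proj("wrist",[.6015,.1036,.011],T);print(u,v)
mm=np.zeros_like(m);cv2.circle(mm,(int(u),int(v)),110,1,-1);m=m*mm
for cn in cv2.findContours(m,0,2)[0]:
    if cv2.contourArea(cn)<300: continue
    P=np.array([onz("wrist",p,.011,T)[:2] for p in cn[:,0].astype(float)]);print(cv2.minAreaRect((P*1000).astype(np.float32)),cv2.boundingRect(cn))
E
```

```text
[0.60394617 0.10413481 0.08867208] [[0.908, -0.418, 0.004], [-0.418, -0.908, -0.0], [0.004, -0.002, -1.0]]
321.3179140726656 197.91878687313718
((559.9127807617188, 104.9525146484375), (37.63909149169922, 20.672151565551758), 88.37108612060547) (317, 225, 50, 27)
((602.7601318359375, 145.927734375), (12.889232635498047, 40.7662353515625), 89.58973693847656) (261, 193, 30, 46)
((613.4782104492188, 95.37939453125), (80.9848861694336, 82.3895263671875), 89.74444580078125) (260, 131, 134, 114)
((637.0064697265625, 76.4970703125), (22.226364135742188, 14.11301040649414), 5.86331844329834) (322, 127, 29, 30)
```

Emit:
carry_out:
  deltas:
    - [[-0.013,0.01,0.1,0,0,0,-1],[-0.013,0.01,0.2,0,0,0,-1],[-0.013,0.01,0.3,0,0,0,-1],[-0.013,0.01,0.4,0,0,0,-1],[-0.013,0.01,0.48,0,0,0,-1],[-0.013,0.01,0.53,0,0,0,-1],[-0.013,0.01,0.555,0,0,0,-1],[-0.013,0.01,0.555,0,0,0,-1],[-0.013,0.01,0.555,0,0,0,-1],[-0.013,0.01,0.555,0,0,0,-1]]

```text
time_s: 5.3
position: [0.6003, 0.1047, 0.004]
tcp_rot: [[0.909, -0.417, 0.002], [-0.417, -0.909, 0.0], [0.001, -0.001, -1.0]]
force: [-0.6, -0.2, 0.7]
opening: 1.002
grasp_force: 0.0
```

```bash
python3 - <<'E'
from h import *
cv2.imwrite("pics/w3.png",capture("wrist")[100:300,120:520,::-1])
E
```

```text
(no output)
```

View pics/w3.png

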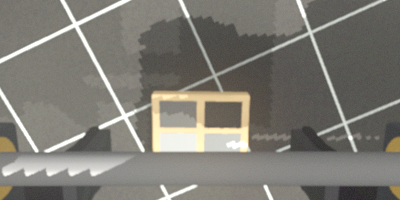

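The plate sits square and centred between the fingers (columns 152–250). Closing, then lifting.

Emit:
carry_out:
  deltas:
    - [[0,0,-0.007,0,0,0,1],[0,0,-0.007,0,0,0,1],[0,0,-0.007,0,0,0,1],[0,0,-0.007,0,0,0,1],[0,0,-0.007,0,0,0,1],[0,0,-0.007,0,0,0,1],[0,0,-0.007,0,0,0,1],[0,0,-0.007,0,0,0,1],[0,0,-0.007,0,0,0,1],[0,0,-0.007,0,0,0,1]]

```text
time_s: 6.18
position: [0.5996, 0.1047, 0.0042]
tcp_rot: [[0.909, -0.417, -0.0], [-0.417, -0.909, 0.0], [-0.0, 0.0, -1.0]]
force: [0.3, -0.0, 0.6]
opening: 0.326
grasp_force: 0.0
```

```bash
python3 - <<'E'
from h import *
s=telemetry.read_state();T=wristT();im=capture("wrist")[:,:,::-1]
c=im[170:250,230:410].astype(int); m=((c.max(2)>130)&(c[:,:,2]-c[:,:,0]>40)).astype(np.uint8)
v,u=np.nonzero(m); print(u.min()+230,u.max()+230,v.min()+170,v.max()+170)
for uv in [(320,v.min()+170),(u.min()+230,v.min()+170),(u.max()+230,v.min()+170)]:
    p=onz("wrist",uv,.011,T); print(s["tcp_rot"].T@(p-s["position"]))
print(s["opening"],s["grasp_force"],s["position"])
E
```

```text
236 405 189 249
[ 0.02409313  0.00076792 -0.00676968]
[ 0.02406477 -0.04332895 -0.00677005]
[ 0.02411251  0.04536989 -0.00676931]
0.32573985895061686 0.0 [0.59959163 0.10465732 0.00423123]
```

Emit:
carry_out:
  deltas:
    - [[0,0,-0.1,0,0,0,1],[0,0,-0.2,0,0,0,1],[0,0,-0.3,0,0,0,1],[0,0,-0.4,0,0,0,1],[0,0,-0.5,0,0,0,1],[0,0,-0.6,0,0,0,1],[0,0,-0.7,0,0,0,1],[0,0,-0.8,0,0,0,1],[0,0,-0.9,0,0,0,1],[0,0,-1,0,0,0,1]]

```text
time_s: 7.07
position: [0.5993, 0.1047, 0.155]
tcp_rot: [[0.909, -0.417, -0.0], [-0.417, -0.909, 0.0], [-0.0, 0.0, -1.0]]
force: [-0.2, 0.0, 0.1]
opening: 0.009
grasp_force: 0.0
```

The opening went to 0, so the plate wasn't gripped. I'll take a look.

```bash
python3 - <<'E'
from h import *
np.save("T4.npy",wristT());w=capture("wrist")[:,:,::-1];t=capture("top")[:,:,::-1];s=capture("scene")[:,:,::-1]
for n,i in zip("wts",[w,t,s]): cv2.imwrite(f"pics/{n}4.png",i)
r=lambda i,x,y,ww,h,W=400:cv2.resize(i[y:y+h,x:x+ww],(W,300),interpolation=cv2.INTER_CUBIC)
cv2.imwrite("pics/c4.png",np.vstack([np.hstack([r(w,120,60,400,300),r(w,200,110,200,150)]),np.hstack([r(t,250,130,80,60),r(s,320,220,100,75)])]))
E
```

```text
(no output)
```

View pics/c4.png

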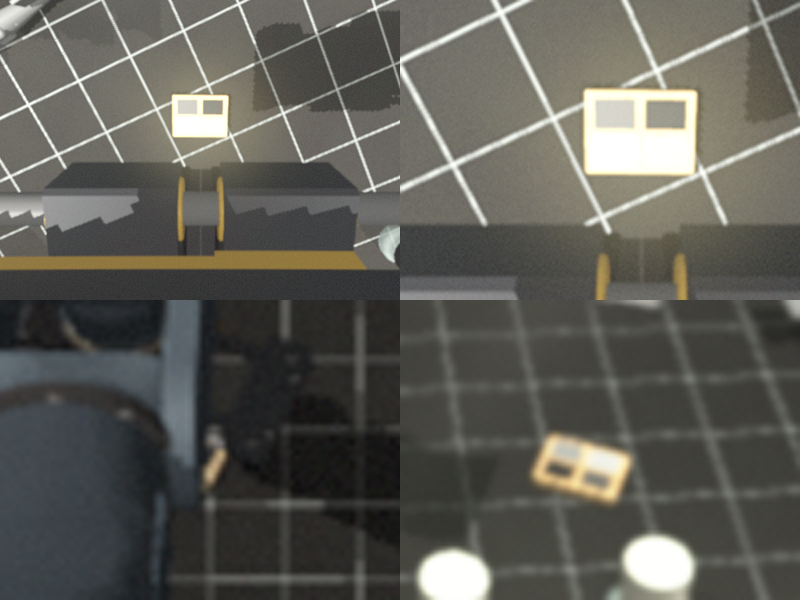

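The plate is still flat at wrist full pixels (292–348, 155–197), ahead of the fingers along tool x. Measuring where it went.

```bash
python3 - <<'E'
from h import *
im=cv2.imread("pics/w4.png");T=np.load("T4.npy");s=telemetry.read_state()
c=im[140:215,270:370].astype(int); m=(c.max(2)>150).astype(np.uint8)
cn=max(cv2.findContours(m,0,2)[0],key=cv2.contourArea);print(cv2.minAreaRect(cn))
P=np.array([onz("wrist",p,.011,T)[:2] for p in (cn[:,0]+[270,140]).astype(float)]);r=cv2.minAreaRect((P*1000).astype(np.float32));print(r)
p=np.array([r[0][0]/1000,r[0][1]/1000,.011]);print(s["tcp_rot"].T@(p-s["position"]),s["position"])
o,_=ray("wrist",(320,200),T);print(o)
E
```

```text
((49.5, 37.0), (74.0, 99.0), 90.0)
((599.5067749023438, 104.29206848144531), (94.51661682128906, 71.71019744873047), 65.36833953857422)
[-0.00107014  0.00093295  0.14431501] [0.60044381 0.10469517 0.15531839]
[0.65868496 0.07625099 0.34370336]
```

```bash
python3 - <<'E'
from h import *
T=np.load("T4.npy");s=telemetry.read_state()
im=cv2.imread("pics/w4.png")[140:215,270:370].astype(int)
m=(((im[:,:,2]-im[:,:,0])>45)&(im.max(2)>180)).astype(np.uint8)
v,u=np.nonzero(m);print(u.min()+270,u.max()+270,v.min()+140,v.max()+140)
for uv in [(292,155),(348,155),(348,197),(292,197),(320,176)]:
    p=onz("wrist",uv,.011,T);print(p,s["tcp_rot"].T@(p-s["position"]))
E
```

```text
292 348 154 197
[0.63028388 0.11881513 0.011     ] [ 0.02083727 -0.02510945  0.14440542]
[0.6083868  0.07108602 0.011     ] [0.02085788 0.02740288 0.14434159]
[0.57113998 0.08731873 0.011     ] [-0.01976459  0.02819611  0.14423174]
[0.59369201 0.13648835 0.011     ] [-0.01979121 -0.02589863  0.14429747]
[0.60115241 0.10329813 0.011     ] [0.00084014 0.0011494  0.14431987]
```

The plate didn't move, so the fingers closed over its top. With this linkage the tips probably sit a few mm higher when partly open. I'll reopen, go lower and watch the force.

Emit:
carry_out:
  deltas:
    - [[0.005,0.007,0,0,0,0,-1],[0.005,0.007,0.1,0,0,0,-1],[0.005,0.007,0.2,0,0,0,-1],[0.005,0.007,0.3,0,0,0,-1],[0.005,0.007,0.4,0,0,0,-1],[0.005,0.007,0.5,0,0,0,-1],[0.005,0.007,0.6,0,0,0,-1],[0.005,0.007,0.7,0,0,0,-0.8],[0.005,0.007,0.7,0,0,0,-0.6],[0.005,0.007,0.7,0,0,0,-0.4]]

```text
time_s: 8.05
position: [0.5981, 0.1033, 0.0474]
tcp_rot: [[0.909, -0.417, -0.005], [-0.417, -0.909, 0.0], [-0.004, 0.002, -1.0]]
force: [-0.3, 0.5, -0.8]
opening: 0.658
grasp_force: 0.0
```

Emit:
carry_out:
  deltas:
    - [[0,0,0.04,0,0,0,-0.4],[0,0,0.08,0,0,0,-0.4],[0,0,0.12,0,0,0,-0.4],[0,0,0.16,0,0,0,-0.4],[0,0,0.2,0,0,0,-0.4],[0,0,0.24,0,0,0,-0.4],[0,0,0.28,0,0,0,-0.4],[0,0,0.31,0,0,0,-0.4],[0,0,0.315,0,0,0,-0.4],[0,0,0.315,0,0,0,-0.4]]

```text
time_s: 8.88
position: [0.5995, 0.1034, 0.0015]
tcp_rot: [[0.909, -0.417, -0.001], [-0.417, -0.909, 0.0], [-0.001, 0.0, -1.0]]
force: [-0.0, -0.5, 0.1]
opening: 0.698
grasp_force: 0.0
```

```bash
python3 - <<'E'
from h import *
w=capture("wrist")[:,:,::-1];cv2.imwrite("pics/w5.png",w)
r=lambda i,x,y,ww,h:cv2.resize(i[y:y+h,x:x+ww],(800,300),interpolation=cv2.INTER_CUBIC)
cv2.imwrite("pics/c5.png",np.vstack([r(w,220,170,200,75),r(cv2.imread("pics/w4.png"),220,170,200,75)]))
T=camera_info("wrist")["T_tool_cam"]
for z in [0,-.01]: print([proj("wrist",[x,0.03,z],T) for x in (.0095,)])
E
```

```text
[array([372.8193953 , 211.99457078])]
[array([375.5273022 , 217.42983464])]
```

View pics/c5.png

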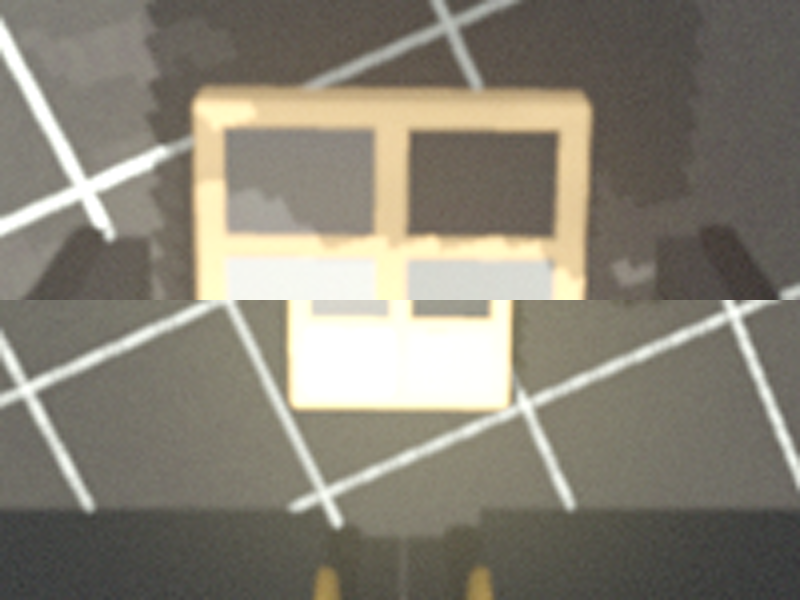

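Both fingertips flank the plate at row ~228, which is higher in z than the TCP figure implies. At TCP z = 1.5 mm there is still no contact with the mat. I'm stepping down slowly, watching the force.

Emit:
carry_out:
  deltas:
    - [[0,0,0.003,0,0,0,-0.4],[0,0,0.006,0,0,0,-0.4],[0,0,0.009,0,0,0,-0.4],[0,0,0.012,0,0,0,-0.4],[0,0,0.015,0,0,0,-0.4],[0,0,0.018,0,0,0,-0.4],[0,0,0.02,0,0,0,-0.4],[0,0,0.02,0,0,0,-0.4],[0,0,0.02,0,0,0,-0.4],[0,0,0.02,0,0,0,-0.4]]

```text
time_s: 9.77
position: [0.5998, 0.1034, -0.001]
tcp_rot: [[0.909, -0.417, 0.0], [-0.417, -0.909, 0.0], [-0.0, -0.0, -1.0]]
force: [-0.2, -1.0, 0.6]
opening: 0.698
grasp_force: 0.0
```

```bash
python3 - <<'E'
from h import *
s=telemetry.read_state();print(s["force"],s["position"])
i=capture("scene")[:,:,::-1];cv2.imwrite("pics/s6.png",i)
u,v=proj("scene",[.6,.103,.011]);print(u,v,proj("scene",[.6,.103,.03]))
x,y=int(u)-40,int(v)-40
cv2.imwrite("pics/c6.png",cv2.resize(i[y:y+60,x:x+80],(800,600),interpolation=cv2.INTER_CUBIC))
E
```

```text
[-0.18496941 -1.03966046  0.6250583 ] [ 0.5998428   0.10343028 -0.00100889]
364.34398630220363 260.7900121332103 [364.98258632 255.33900002]
```

View pics/c6.png

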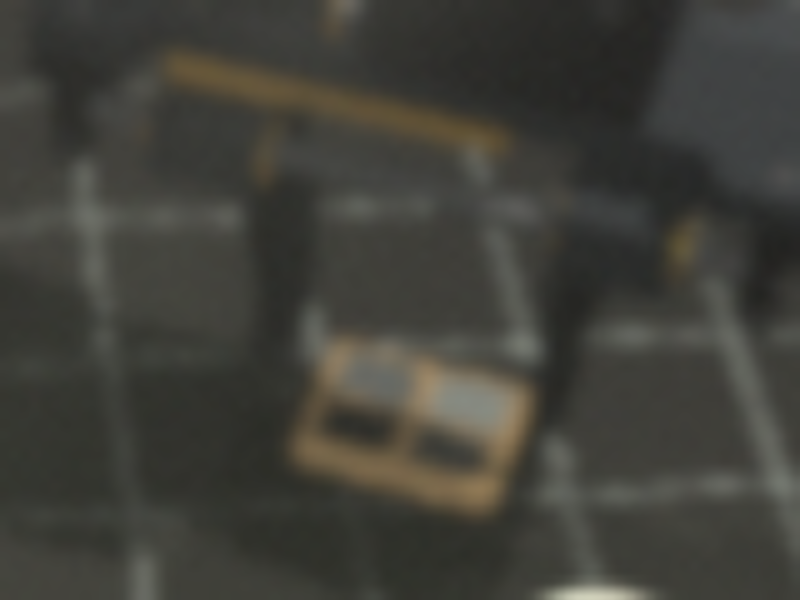

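The fingertips at crop (275,355) and (560,425) end about 15 mm above the mat, roughly 20 mm short of the nominal TCP. I keep descending in monitored steps.

Emit:
carry_out:
  deltas:
    - [[0,0,0.007,0,0,0,-0.4],[0,0,0.014,0,0,0,-0.4],[0,0,0.021,0,0,0,-0.4],[0,0,0.028,0,0,0,-0.4],[0,0,0.035,0,0,0,-0.4],[0,0,0.042,0,0,0,-0.4],[0,0,0.049,0,0,0,-0.4],[0,0,0.056,0,0,0,-0.4],[0,0,0.06,0,0,0,-0.4],[0,0,0.06,0,0,0,-0.4]]

```text
time_s: 10.65
position: [0.5997, 0.1034, -0.0102]
tcp_rot: [[0.909, -0.417, -0.0], [-0.417, -0.909, 0.0], [-0.0, 0.0, -1.0]]
force: [0.6, -0.4, 0.6]
opening: 0.696
grasp_force: 0.0
```

```bash
python3 - <<'E'
from h import *
print(bot.tcp_to_grasp,[a for a in dir(bot) if a[0]!='_'])
s=telemetry.read_state();print(s["force"],s["position"],s["tau"])
E
```

```text
0.0187 ['PlanningError', 'tcp_to_grasp']
[ 0.56789871 -0.37396536  0.57662528] [ 0.59969239  0.10340994 -0.01018668] [-8.64354864e-03 -4.72581947e+01 -1.01541987e+01  1.76766447e-03
 -9.72438511e-02 -1.81920689e-05]
```

Emit:
carry_out:
  deltas:
    - [[0,0,0.005,0,0,0,-0.4],[0,0,0.01,0,0,0,-0.4],[0,0,0.015,0,0,0,-0.4],[0,0,0.02,0,0,0,-0.4],[0,0,0.025,0,0,0,-0.4],[0,0,0.028,0,0,0,-0.4],[0,0,0.03,0,0,0,-0.4],[0,0,0.03,0,0,0,-0.4],[0,0,0.03,0,0,0,-0.4],[0,0,0.03,0,0,0,-0.4]]

```text
time_s: 11.48
position: [0.5999, 0.1034, -0.0144]
tcp_rot: [[0.909, -0.417, 0.0], [-0.417, -0.909, -0.0], [0.0, -0.0, -1.0]]
force: [-0.7, 0.0, -0.3]
opening: 0.695
grasp_force: 0.0
```

Emit:
carry_out:
  deltas:
    - [[0,0,0.003,0,0,0,-0.4],[0,0,0.005,0,0,0,-0.4],[0,0,0.007,0,0,0,-0.4],[0,0,0.009,0,0,0,-0.4],[0,0,0.011,0,0,0,-0.4],[0,0,0.013,0,0,0,-0.4],[0,0,0.013,0,0,0,-0.4],[0,0,0.013,0,0,0,-0.4],[0,0,0.013,0,0,0,-0.4],[0,0,0.013,0,0,0,-0.4]]

```text
time_s: 12.32
position: [0.5999, 0.1034, -0.0164]
tcp_rot: [[0.909, -0.417, 0.0], [-0.417, -0.909, 0.0], [0.0, -0.0, -1.0]]
force: [0.7, 0.0, 0.1]
opening: 0.697
grasp_force: 0.0
```

Emit:
carry_out:
  deltas:
    - [[0,0,0.003,0,0,0,-0.4],[0,0,0.006,0,0,0,-0.4],[0,0,0.009,0,0,0,-0.4],[0,0,0.012,0,0,0,-0.4],[0,0,0.013,0,0,0,-0.4],[0,0,0.013,0,0,0,-0.4],[0,0,0.013,0,0,0,-0.4],[0,0,0.013,0,0,0,-0.4],[0,0,0.013,0,0,0,-0.4],[0,0,0.013,0,0,0,-0.4]]

```text
time_s: 13.15
position: [0.5998, 0.1034, -0.0184]
tcp_rot: [[0.909, -0.417, 0.0], [-0.417, -0.909, -0.0], [0.0, 0.0, -1.0]]
force: [-0.2, -0.2, 0.9]
opening: 0.699
grasp_force: 0.0
```

Emit:
carry_out:
  deltas:
    - [[0,0,0,0,0,0,-0.3],[0,0,0,0,0,0,-0.2],[0,0,0,0,0,0,-0.1],[0,0,0,0,0,0,0],[0,0,0,0,0,0,0],[0,0,0,0,0,0,0],[0,0,0,0,0,0,0],[0,0,0,0,0,0,0],[0,0,0,0,0,0,0],[0,0,0,0,0,0,0]]

```text
time_s: 13.98
position: [0.5998, 0.1034, -0.0184]
tcp_rot: [[0.909, -0.417, -0.0], [-0.417, -0.909, 0.0], [-0.0, -0.0, -1.0]]
force: [0.0, 0.6, 0.1]
opening: 0.59
grasp_force: 30.0
```

The plate is gripped at 51 mm with 30 N, its underside 21.4 mm behind the nominal TCP. Lifting and carrying it to a hover near the rest.

Emit:
carry_out:
  deltas:
    - [[0,0,-0.12,0,0,0,0.3],[0,0,-0.25,0,0,0,0.3],[0.02,0.1,-0.4,0,0,0,0.3],[0.04,0.25,-0.55,0,0,0,0.3],[0.06,0.4,-0.7,0,0,0,0.3],[0.08,0.55,-0.85,0,0,0,0.3],[0.1,0.7,-1,0,0,0,0.3],[0.1,0.85,-1,0,0,0,0.3],[0.1,1,-1,0,0,0,0.3],[0.1,1,-1,0,0,0,0.3]]

```text
time_s: 14.82
position: [0.5494, -0.0422, 0.1322]
tcp_rot: [[0.907, -0.42, -0.001], [-0.42, -0.907, -0.001], [-0.0, 0.002, -1.0]]
force: [0.6, -0.5, -0.5]
opening: 0.586
grasp_force: 30.0
```

Emit:
carry_out:
  deltas:
    - [[0.03,0.1,-0.1,0,0,-0.019,0.3],[0.06,0.2,-0.2,0,0,-0.038,0.3],[0.1,0.3,-0.3,0,0,-0.057,0.3],[0.13,0.4,-0.4,0,0,-0.076,0.3],[0.16,0.5,-0.4,0,0,-0.095,0.3],[0.2,0.6,-0.4,0,0,-0.114,0.3],[0.23,0.7,-0.4,0,0,-0.133,0.3],[0.26,0.8,-0.4,0,0,-0.152,0.3],[0.3,0.9,-0.4,0,0,-0.171,0.3],[0.33,1,-0.4,0,0,-0.19,0.3]]

```text
time_s: 15.65
position: [0.5334, -0.1963, 0.1914]
tcp_rot: [[0.718, 0.696, -0.0], [0.696, -0.718, 0.0], [0.0, -0.0, -1.0]]
force: [0.4, -0.1, 0.1]
opening: 0.587
grasp_force: 30.0
```

Emit:
carry_out:
  deltas:
    - [[-0.05,0.08,0,0,0,-0.016,0.3],[-0.1,0.16,0,0,0,-0.032,0.3],[-0.15,0.24,0,0,0,-0.048,0.3],[-0.2,0.32,0,0,0,-0.064,0.3],[-0.25,0.4,0,0,0,-0.08,0.3],[-0.31,0.47,0,0,0,-0.096,0.3],[-0.31,0.47,0,0,0,-0.11,0.3],[-0.31,0.47,0,0,0,-0.11,0.3],[-0.31,0.47,0,0,0,-0.11,0.3],[-0.31,0.47,0,0,0,-0.11,0.3]]

```text
time_s: 16.48
position: [0.5483, -0.2783, 0.1913]
tcp_rot: [[0.117, 0.993, -0.001], [0.993, -0.117, 0.001], [0.001, -0.001, -1.0]]
force: [-0.1, -0.2, -0.6]
opening: 0.584
grasp_force: 30.0
```

```bash
python3 - <<'E'
from h import *
s=telemetry.read_state();print(s["position"],s["tcp_rot"].round(3).tolist(),s["opening"],s["joint_positions"].round(1))
np.save("T7.npy",wristT());w=capture("wrist")[:,:,::-1];t=capture("top")[:,:,::-1]
cv2.imwrite("pics/w7.png",w);cv2.imwrite("pics/t7.png",t)
u,v=proj("wrist",[.552,-.208,.06],np.load("T7.npy"));print(u,v)
x,y=max(0,min(int(u)-100,440)),max(0,min(int(v)-75,250))
print(x,y);cv2.imwrite("pics/c7.png",cv2.resize(w[y:y+150,x:x+200],(800,600),interpolation=cv2.INTER_CUBIC))
E
```

```text
[ 0.54830687 -0.27833333  0.19130377] [[0.117, 0.993, -0.001], [0.993, -0.117, 0.001], [0.001, -0.001, -1.0]] 0.5844164644297634 [-37.3  29.8  83.8   0.   66.5 -30.6]
316.2440673096465 102.09945927194796
216 27
```

View pics/c7.png

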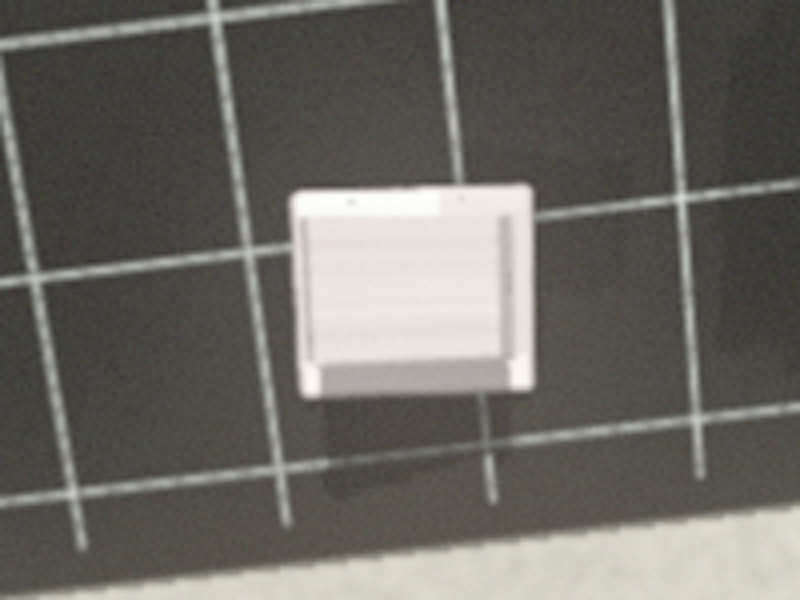

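The last view shows the rest from straight above, crop scale 4 with origin (216,27). The foot is at crop (293–533, 188–395). The seat panel is at (302–512, 215–360), with a dark lip strip at its right end (500–512). So the seat's 48 mm slope runs along world x, not along the lens axis as the text says. I'll triangulate its corners to be sure.

```bash
python3 - <<'E'
from h import *
T=np.load("T7.npy")
for n,w,s in [("-x+y",(291.5,80.75),(249.7,230.6)),("-x-y",(293.5,117),(236.5,230.6)),("+x+y",(344,80.75),(247.8,248)),("+x-y",(344,117),(234.8,248))]:
    p,e=tri([ray("wrist",w,T),ray("scene",s)]);print(n,p.round(4),np.round(e[0],4))
for c in [(293,193),(530,186),(535,388),(300,398)]: print("foot",onz("wrist",(216+c[0]/4,27+c[1]/4),.009,T).round(4))
g=cv2.cvtColor(cv2.imread("pics/w7.png"),cv2.COLOR_BGR2GRAY)
for r in (85,92,99,106,113): print(r,g[r,284:354].tolist())
for c in (305,320,335): print(c,g[70:132,c].tolist())
s=cv2.cvtColor(cv2.imread("pics/scene0.png"),cv2.COLOR_BGR2GRAY)
print(s[226:268,228:260:2])
E
```

```text
-x+y [ 0.5332 -0.1869  0.0677] 0.0018
-x-y [ 0.5313 -0.2184  0.0682] 0.0003
+x+y [ 0.5781 -0.1905  0.0492] 0.0022
+x-y [ 0.5751 -0.2223  0.0485] 0.0015
foot [ 0.528  -0.1786  0.009 ]
foot [ 0.5864 -0.1838  0.009 ]
foot [ 0.5829 -0.2326  0.009 ]
foot [ 0.5229 -0.2281  0.009 ]
85 [79, 74, 80, 82, 114, 185, 218, 200, 198, 220, 228, 228, 229, 228, 227, 228, 228, 229, 228, 228, 228, 227, 228, 227, 230, 228, 229, 229, 228, 227, 229, 228, 229, 228, 228, 229, 229, 229, 229, 229, 229, 230, 228, 228, 228, 230, 229, 229, 228, 229, 229, 229, 229, 228, 229, 225, 208, 192, 189, 198, 215, 228, 231, 229, 210, 139, 78, 77, 78, 75]
92 [83, 76, 76, 81, 106, 175, 219, 214, 198, 213, 226, 228, 229, 228, 229, 228, 228, 228, 228, 228, 228, 229, 229, 227, 229, 228, 227, 229, 228, 228, 229, 228, 228, 229, 228, 227, 228, 229, 228, 228, 228, 228, 227, 229, 228, 228, 226, 227, 228, 226, 227, 228, 228, 228, 227, 224, 214, 193, 186, 196, 209, 226, 228, 228, 211, 143, 81, 78, 77, 79]
99 [82, 81, 83, 77, 87, 147, 201, 215, 199, 207, 227, 231, 232, 233, 232, 231, 231, 231, 231, 231, 231, 232, 231, 230, 232, 232, 233
[... 3938 characters left out ...]
 239 241 242 231 108  66  69]
 [ 65  60  85 126 120 125 186 238 239 241 242 242 225 106  73  77]
 [ 67  63 102 159 136 156 200 238 240 241 242 242 212 103  79  79]
 [ 71  67 132 206 181 207 230 239 239 241 242 241 195  89  72  72]
 [ 76  69 149 221 217 225 235 236 236 238 239 239 182  76  65  65]
 [ 82  71 139 192 199 205 213 213 216 221 222 225 158  68  63  62]
 [ 83  71 103 132 137 143 149 149 152 158 164 168 118  65  63  62]
 [ 81  69  74  81  85  88  90  90  93  95 104 106  79  63  63  62]
 [ 81  70  68  69  69  69  68  68  68  69  84  75  65  63  63  61]
 [ 81  69  68  68  67  67  67  67  64  67  88  70  63  62  63  61]
 [ 78  69  69  67  67  66  65  66  64  66  91  71  63  63  62  62]]
```

Confirmed: the seat's high end is on the -x side (z ≈ 68 mm) and the lip on the +x side (≈ 49 mm), with yaw about -4.4°. I'll work out the placing pose from that.

```bash
cat >> h.py <<'E'
from scipy.spatial.transform import Rotation as Ro
def plan(p,R,k=1,start=None):
    """k equal steps: scaled shift+turn in the tool axes at each step's start"""
    s=telemetry.read_state(); p0,R0=(s["position"],s["tcp_rot"]) if start is None else start
    rv=Ro.from_matrix(R0.T@R).as_rotvec(); out=[]
    for i in range(k):
        Ri=R0@Ro.from_rotvec(rv*i/k).as_matrix()
        out.append(np.r_[Ri.T@(p-p0)/k/.15, np.degrees(rv)/k/360].round(3).tolist())
    return out
E
cat > seat.py <<'E'
from h import *
T=np.load("T7.npy")
hp,e=tri([ray("wrist",(292.8,99),T),ray("scene",(242.4,230.2))])
yaw=np.radians(-4.4);e_=np.array([np.cos(yaw),np.sin(yaw),0]);a=np.radians(25);up=np.array([0,0,1.])
sx=-np.cos(a)*e_+np.sin(a)*up; sz=np.cos(a)*up+np.sin(a)*e_
z0=hp[2]-.0101
c=onz("wrist",(318,98.7),z0,T)
Rt=np.column_stack([-sx,np.cross(-sz,-sx),-sz])
def target(gap,x=.003): return c+x*sx+gap*sz-Rt@np.array([.0012,0,-.0214])
E
python3 - <<'E'
from seat import *
print(hp,e,"centre",c,"alt",hp-.024*sx,Rt.round(3).tolist())
h=target(.07);print("hover",h);P=plan(h,Rt,2);print(P)
print("down",plan(target(.004),Rt,1,(h,Rt)))
E
```

```text
[ 0.53284342 -0.20342267  0.07006178] [np.float64(4.63557687965401e-05), np.float64(4.635576879659106e-05)] centre [ 0.55385397 -0.20535538  0.05996178] alt [ 0.5545307  -0.20509142  0.05991894] [[0.904, -0.077, -0.421], [-0.07, -0.997, 0.032], [-0.423, 0.0, -0.906]]
hover [ 0.57053741 -0.2066391   0.10578333]
[[0.246, 0.046, 0.286, 0.026, -0.028, 0.12], [0.268, -0.112, 0.245, 0.026, -0.028, 0.12]]
down [[0.0, 0.0, 0.44, 0.0, 0.0, 0.0]]
```

Emit:
carry_out:
  deltas:
    - [[0.03,0.005,0.03,0.003,-0.003,0.013,0.3],[0.06,0.01,0.07,0.006,-0.007,0.03,0.3],[0.09,0.017,0.1,0.009,-0.01,0.045,0.3],[0.12,0.023,0.14,0.013,-0.014,0.06,0.3],[0.15,0.028,0.18,0.016,-0.018,0.075,0.3],[0.18,0.034,0.21,0.02,-0.021,0.09,0.3],[0.22,0.04,0.25,0.023,-0.025,0.105,0.3],[0.246,0.046,0.286,0.026,-0.028,0.12,0.3],[0.246,0.046,0.286,0.026,-0.028,0.12,0.3],[0.246,0.046,0.286,0.026,-0.028,0.12,0.3]]

```text
time_s: 17.42
position: [0.5596, -0.2427, 0.1482]
tcp_rot: [[0.741, 0.635, -0.22], [0.636, -0.768, -0.075], [-0.216, -0.085, -0.973]]
force: [1.2, -0.3, -0.2]
opening: 0.585
grasp_force: 30.0
```

Emit:
carry_out:
  deltas:
    - [[0.033,-0.014,0.03,0.003,-0.003,0.013,0.3],[0.067,-0.028,0.06,0.006,-0.007,0.03,0.3],[0.1,-0.042,0.09,0.009,-0.01,0.045,0.3],[0.134,-0.056,0.12,0.013,-0.014,0.06,0.3],[0.167,-0.07,0.15,0.016,-0.018,0.075,0.3],[0.2,-0.084,0.18,0.02,-0.021,0.09,0.3],[0.235,-0.098,0.21,0.023,-0.025,0.105,0.3],[0.268,-0.112,0.245,0.026,-0.028,0.12,0.3],[0.268,-0.112,0.245,0.026,-0.028,0.12,0.3],[0.268,-0.112,0.245,0.026,-0.028,0.12,0.3]]

```text
time_s: 18.25
position: [0.5703, -0.2081, 0.1057]
tcp_rot: [[0.904, -0.075, -0.421], [-0.071, -0.997, 0.026], [-0.421, 0.007, -0.907]]
force: [0.3, -0.9, 0.1]
opening: 0.585
grasp_force: 30.0
```

```bash
python3 - <<'E'
from seat import *
s=telemetry.read_state();print(s["joint_positions"].round(1),s["opening"]);print(plan(target(.005),Rt,1),plan(target(.0),Rt,1))
E
```

```text
[-25.6  46.8  68.5  -9.1  88.1  71. ] 0.5852920167263825
[[-0.0, -0.013, 0.432, 0.001, -0.0, -0.0]] [[-0.0, -0.013, 0.466, 0.001, -0.0, -0.0]]
```

Emit:
carry_out:
  deltas:
    - [[0,-0.005,0.06,0,0,0,0.3],[0,-0.01,0.12,0,0,0,0.3],[0,-0.013,0.18,0,0,0,0.3],[0,-0.013,0.24,0,0,0,0.3],[0,-0.013,0.3,0,0,0,0.3],[0,-0.013,0.35,0,0,0,0.3],[0,-0.013,0.39,0,0,0,0.3],[0,-0.013,0.42,0,0,0,0.3],[0,-0.013,0.435,0,0,0,0.3],[0,-0.013,0.435,0,0,0,0.3]]

```text
time_s: 19.08
position: [0.543, -0.204, 0.046]
tcp_rot: [[0.904, -0.078, -0.421], [-0.074, -0.997, 0.026], [-0.422, 0.008, -0.907]]
force: [-0.9, -0.2, 0.8]
opening: 0.587
grasp_force: 30.0
```

Emit:
carry_out:
  deltas:
    - [[0,0,0.002,0,0,0,0.3],[0,0,0.004,0,0,0,0.3],[0,0,0.006,0,0,0,0.3],[0,0,0.008,0,0,0,0.3],[0,0,0.01,0,0,0,0.3],[0,0,0.012,0,0,0,0.3],[0,0,0.014,0,0,0,0.3],[0,0,0.016,0,0,0,0.3],[0,0,0.016,0,0,0,0.3],[0,0,0.016,0,0,0,0.3]]

```text
time_s: 19.92
position: [0.5423, -0.204, 0.0443]
tcp_rot: [[0.904, -0.078, -0.421], [-0.074, -0.997, 0.026], [-0.421, 0.008, -0.907]]
force: [0.2, -0.8, -0.2]
opening: 0.59
grasp_force: 30.0
```

Emit:
carry_out:
  deltas:
    - [[0,0,0.002,0,0,0,0.3],[0,0,0.004,0,0,0,0.3],[0,0,0.006,0,0,0,0.3],[0,0,0.008,0,0,0,0.3],[0,0,0.01,0,0,0,0.3],[0,0,0.012,0,0,0,0.3],[0,0,0.014,0,0,0,0.3],[0,0,0.014,0,0,0,0.3],[0,0,0.014,0,0,0,0.3],[0,0,0.014,0,0,0,0.3]]

```text
time_s: 20.75
position: [0.5414, -0.204, 0.0424]
tcp_rot: [[0.904, -0.078, -0.421], [-0.074, -0.997, 0.026], [-0.421, 0.008, -0.907]]
force: [0.2, -0.4, 0.0]
opening: 0.584
grasp_force: 30.0
```

```bash
python3 - <<'E'
from seat import *
s=telemetry.read_state();print(s["force"],(s["position"]-target(0))@np.column_stack([sx,np.cross(sz,sx),sz]))
E
```

```text
[ 0.22647852 -0.35782092  0.01381694] [-0.00032982 -0.00043445  0.00018065]
```

Emit:
carry_out:
  deltas:
    - [[0,0,0.002,0,0,0,0.3],[0,0,0.004,0,0,0,0.3],[0,0,0.006,0,0,0,0.3],[0,0,0.008,0,0,0,0.3],[0,0,0.01,0,0,0,0.3],[0,0,0.012,0,0,0,0.3],[0,0,0.012,0,0,0,0.3],[0,0,0.012,0,0,0,0.3],[0,0,0.012,0,0,0,0.3],[0,0,0.012,0,0,0,0.3]]

```text
time_s: 21.58
position: [0.541, -0.2039, 0.0413]
tcp_rot: [[0.904, -0.078, -0.42], [-0.074, -0.997, 0.026], [-0.421, 0.008, -0.907]]
force: [1.2, 0.5, 5.3]
opening: 0.585
grasp_force: 30.0
```

```bash
python3 - <<'E'
from seat import *
s=telemetry.read_state();print(s["force"],(s["position"]-target(0))@np.column_stack([sx,np.cross(sz,sx),sz]))
# plate as seen by the scene camera against its expected place
im=capture("scene")[:,:,::-1];cv2.imwrite("pics/s8.png",im)
for q in [(-.02,-.026),(-.02,.026),(.02,-.026),(.02,.026)]: print(q,proj("scene",c+q[0]*sx+q[1]*np.cross(sz,sx)+.008*sz).round(1))
m=((im[:,:,2].astype(int)-im[:,:,0])>25)[215:265,215:275];print("\n".join("".join(".#"[int(k)] for k in r) for r in m[::1]))
E
```

```text
[1.19116364 0.54210737 5.32231864] [-0.00037868 -0.00043107 -0.00096686]
(-0.02, -0.026) [250.4 245. ]
(-0.02, 0.026) [229.4 244.6]
(0.02, -0.026) [251.9 230.3]
(0.02, 0.026) [231.4 229.9]
............................................................
............................................................
............................................................
............................................................
............................................................
............................................................
............................................................
............................................................
............................................................
............................................................
............................................................
............................................................
............................................................
................###############.............................
................#################........................
[... 1438 characters left out ...]
.............................
............................................................
............................................................
............................................................
............................................................
............................................................
............................................................
............................................................
............................................................
............................................................
............................................................
............................................................
```

Contact at 5 N on the seat, with the plate where expected in the scene view. Releasing it and backing off along the tool axis.

Emit:
carry_out:
  deltas:
    - [[0,0,-0.004,0,0,0,-0.1],[0,0,-0.006,0,0,0,-0.3],[0,0,-0.006,0,0,0,-0.5],[0,0,-0.006,0,0,0,-0.7],[0,0,-0.006,0,0,0,-0.8],[0,0,-0.006,0,0,0,-0.8],[0,0,-0.006,0,0,0,-0.8],[0,0,-0.006,0,0,0,-0.8],[0,0,-0.006,0,0,0,-0.8],[0,0,-0.006,0,0,0,-0.8]]

```text
time_s: 22.47
position: [0.5411, -0.2039, 0.0416]
tcp_rot: [[0.904, -0.078, -0.421], [-0.074, -0.997, 0.026], [-0.421, 0.008, -0.907]]
force: [0.9, 0.1, 0.0]
opening: 0.899
grasp_force: 0.0
```

Emit:
carry_out:
  deltas:
    - [[0,0,-0.06,0,0,0,-0.8],[0,0,-0.12,0,0,0,-0.8],[0,0,-0.2,0,0,0,-0.8],[0,0,-0.3,0,0,0,-0.8],[0,0,-0.4,0,0,0,-1],[0,0,-0.5,0,0,0,-1],[0,0,-0.6,0,0,0,-1],[0,0,-0.7,0,0,0,-1],[0,0,-0.8,0,0,0,-1],[0,0,-0.9,0,0,0,-1]]

```text
time_s: 23.3
position: [0.5988, -0.2075, 0.166]
tcp_rot: [[0.905, -0.078, -0.419], [-0.074, -0.997, 0.025], [-0.42, 0.008, -0.908]]
force: [-0.1, 0.1, 0.5]
opening: 0.999
grasp_force: 0.0
```

```bash
python3 - <<'E'
from seat import *
T=wristT();im=capture("wrist")[:,:,::-1];cv2.imwrite("pics/w9.png",im);sc=capture("scene")[:,:,::-1];cv2.imwrite("pics/s9.png",sc)
sy=np.cross(sz,sx);cc=c-.001*sz
def onseat(n,uv,T=None):
    o,d=ray(n,uv,T);q=cc+.008*sz;return o+d*((q-o)@sz)/(d@sz)-cc
for n,i,TT in [("wrist",im,T),("scene",sc,None)]:
    u,v=proj(n,cc+.008*sz,TT);print(n,u,v)
    m=((i[:,:,2].astype(int)-i[:,:,0])>25).astype(np.uint8);k=np.zeros_like(m);cv2.circle(k,(int(u),int(v)),90 if n=="wrist" else 22,1,-1);m*=k
    pts=np.concatenate([x[:,0] for x in cv2.findContours(m,0,2)[0] if cv2.contourArea(x)>(100 if n=="wrist" else 8)]).astype(float)
    P=np.array([[onseat(n,p,TT)@sx,onseat(n,p,TT)@sy] for p in pts])*1000;print(cv2.minAreaRect(P.astype(np.float32)),cv2.boundingRect(pts.astype(np.int32)))
# route to the plane
f=lambda p,yaw:(np.array(p),np.array([[np.cos(yaw),np.sin(yaw),0],[np.sin(yaw),-np.cos(yaw),0],[0,0,-1]]))
p,R=f([.46,.28,.20],np.radians(3.5));print(telemetry.read_state()["position"],plan(p,R,4))
E
```

```text
wrist 320.20079003729745 182.16760351259498
((1.9560661315917969, -0.22295570373535156), (53.83102035522461, 41.82942581176758), 89.72367858886719) (288, 160, 64, 49)
scene 240.84280851544483 237.54712132218566
((3.1395740509033203, -1.150899887084961), (46.42185974121094, 59.77263641357422), 1.0484702587127686) (229, 228, 25, 18)
[ 0.6007869  -0.20830011  0.16741978] [[-0.296, -0.793, 0.066, -0.001, 0.017, -0.006], [-0.274, -0.803, 0.032, -0.001, 0.017, -0.006], [-0.248, -0.812, -0.0, -0.001, 0.017, -0.006], [-0.218, -0.82, -0.029, -0.001, 0.017, -0.006]]
```

The plate lies at x ≈ +2 mm, y ≈ 0, angle ≈ 0.3° in the seat frame. Now off to the plane.

```bash
python3 - <<'E'
from h import *
y=np.radians(3.5)
print(plan(np.array([.41,.355,.20]),np.array([[np.cos(y),np.sin(y),0],[np.sin(y),-np.cos(y),0],[0,0,-1]]),4))
E
```

```text
[[-0.381, -0.911, 0.103, -0.001, 0.017, -0.006], [-0.358, -0.924, 0.059, -0.001, 0.017, -0.006], [-0.33, -0.936, 0.018, -0.001, 0.017, -0.006], [-0.297, -0.947, -0.02, -0.001, 0.017, -0.006]]
```

Emit:
carry_out:
  deltas:
    - [[-0.08,-0.2,0.02,0,0.003,-0.001,-1],[-0.15,-0.4,0.045,0,0.007,-0.003,-1],[-0.23,-0.6,0.07,0,0.011,-0.004,-1],[-0.32,-0.76,0.09,0,0.014,-0.005,-1],[-0.381,-0.911,0.103,0,0.017,-0.006,-1],[-0.381,-0.911,0.103,0,0.017,-0.006,-1],[-0.381,-0.911,0.103,0,0.017,-0.006,-1],[-0.381,-0.911,0.103,0,0.017,-0.006,-1],[-0.381,-0.911,0.103,0,0.017,-0.006,-1],[-0.381,-0.911,0.103,0,0.017,-0.006,-1]]

```text
time_s: 24.23
position: [0.5509, -0.0677, 0.1726]
tcp_rot: [[0.946, -0.045, -0.322], [-0.04, -0.999, 0.02], [-0.322, -0.006, -0.947]]
force: [-0.3, 0.9, 0.1]
opening: 0.996
grasp_force: 0.0
```

Emit:
carry_out:
  deltas:
    - [[-0.07,-0.2,0.01,0,0.003,-0.001,-1],[-0.14,-0.4,0.025,0,0.007,-0.003,-1],[-0.22,-0.6,0.04,0,0.011,-0.004,-1],[-0.3,-0.76,0.05,0,0.014,-0.005,-1],[-0.358,-0.924,0.059,0,0.017,-0.006,-1],[-0.358,-0.924,0.059,0,0.017,-0.006,-1],[-0.358,-0.924,0.059,0,0.017,-0.006,-1],[-0.358,-0.924,0.059,0,0.017,-0.006,-1],[-0.358,-0.924,0.059,0,0.017,-0.006,-1],[-0.358,-0.924,0.059,0,0.017,-0.006,-1]]

```text
time_s: 25.07
position: [0.5035, 0.073, 0.1824]
tcp_rot: [[0.976, -0.009, -0.219], [-0.005, -1.0, 0.018], [-0.219, -0.016, -0.976]]
force: [0.2, 0.8, -0.3]
opening: 1.005
grasp_force: 0.0
```

Emit:
carry_out:
  deltas:
    - [[-0.07,-0.2,0,0,0.003,-0.001,-1],[-0.14,-0.4,0.01,0,0.007,-0.003,-1],[-0.21,-0.6,0.012,0,0.011,-0.004,-1],[-0.28,-0.76,0.015,0,0.014,-0.005,-1],[-0.33,-0.936,0.018,0,0.017,-0.006,-1],[-0.33,-0.936,0.018,0,0.017,-0.006,-1],[-0.33,-0.936,0.018,0,0.017,-0.006,-1],[-0.33,-0.936,0.018,0,0.017,-0.006,-1],[-0.33,-0.936,0.018,0,0.017,-0.006,-1],[-0.33,-0.936,0.018,0,0.017,-0.006,-1]]

```text
time_s: 25.9
position: [0.4557, 0.2136, 0.193]
tcp_rot: [[0.993, 0.028, -0.114], [0.031, -0.999, 0.019], [-0.113, -0.022, -0.993]]
force: [0.1, -0.4, -0.6]
opening: 0.999
grasp_force: 0.0
```

Emit:
carry_out:
  deltas:
    - [[-0.06,-0.2,0,0,0.003,-0.001,-1],[-0.12,-0.4,-0.01,0,0.007,-0.003,-1],[-0.18,-0.6,-0.012,0,0.011,-0.004,-1],[-0.24,-0.76,-0.015,0,0.014,-0.005,-1],[-0.297,-0.947,-0.02,0,0.017,-0.006,-1],[-0.297,-0.947,-0.02,0,0.017,-0.006,-1],[-0.297,-0.947,-0.02,0,0.017,-0.006,-1],[-0.297,-0.947,-0.02,0,0.017,-0.006,-1],[-0.297,-0.947,-0.02,0,0.017,-0.006,-1],[-0.297,-0.947,-0.02,0,0.017,-0.006,-1]]

```text
time_s: 26.73
position: [0.4075, 0.354, 0.2043]
tcp_rot: [[0.998, 0.066, -0.008], [0.066, -0.998, 0.024], [-0.006, -0.024, -1.0]]
force: [0.2, -0.1, -0.1]
opening: 1.001
grasp_force: 0.0
```

```bash
python3 - <<'E'
from h import *
s=telemetry.read_state();T=wristT();np.save("T10.npy",T);im=capture("wrist")[:,:,::-1];cv2.imwrite("pics/w10.png",im)
print(s["position"],s["tcp_rot"].round(3).tolist(),s["joint_positions"].round(0))
g=cv2.GaussianBlur(im,(5,5),0).astype(int); sat=g.max(2)-g.min(2)
m=((g.min(2)>110)&(sat<45)).astype(np.uint8)
m=cv2.morphologyEx(m,cv2.MORPH_OPEN,np.ones((5,5)))
small=cv2.resize(m,(128,80),interpolation=cv2.INTER_AREA)[:56]
print("\n".join("".join(".#"[int(k)] for k in r) for r in small))
for q in [(.456,.358,.059),(.456,.448,.03),(.456,.268,.03),(.53,.362,.035),(.384,.354,.073)]: print(proj("wrist",q,T).round())
E
```

```text
[0.40745791 0.35397283 0.2042798 ] [[0.998, 0.066, -0.008], [0.066, -0.998, 0.024], [-0.006, -0.024, -1.0]] [ 28.  23.  94.   2.  63. 114.]
############################..........................##........................................................................
############################....................................................................................................
############################....................................................................................................
############################....................................................................................................
############################....................................................................................................
############################....................................................................................................
############################....................................................................................................
############################.............................
[... 5623 characters left out ...]
............................................................................................................................
..........................................#..........#####.#....................................................................
..........................###############################################################################.......................
..........................############################################......##########........##########........................
..........................####################################..................................................................
[323. 125.]
[234. 117.]
[414. 129.]
[324.  42.]
[322. 204.]
```

```bash
python3 - <<'E'
from h import *
im=cv2.imread("pics/w10.png");T=np.load("T10.npy")
g=cv2.GaussianBlur(im,(3,3),0).astype(int);m=((g.min(2)>105)&(g.max(2)-g.min(2)<50)).astype(np.uint8)
m[:, :205]=0; m[:50]=0; m[215:]=0
n,l,st,_=cv2.connectedComponentsWithStats(m);k=1+np.argmax(st[1:,4]);print(st[k]);m=(l==k)
Z=.003+.0265;E={"LE":[],"TE":[]}
for c in list(range(240,300,4))+list(range(348,402,4)):
    v=np.nonzero(m[90:150,c])[0]+90
    if len(v)>10: E["LE"].append(onz("wrist",(c,v.min()-.5),Z,T)[:2]);E["TE"].append(onz("wrist",(c,v.max()+.5),Z,T)[:2])
for a in E:
    P=np.array(E[a]);q=np.polyfit(P[:,1],P[:,0],1);r=P[:,0]-np.polyval(q,P[:,1]);print(a,np.degrees(np.arctan(q[0])),np.polyval(q,.358),r.std())
for v in (108,115,122,130,136):
    u=np.nonzero(m[v])[0];print(v,onz("wrist",(u.min()-.5,v),.003+.028,T)[:2].round(4),onz("wrist",(u.max()+.5,v),.003+.028,T)[:2].round(4))
for v in range(55,205,6):
    u=np.nonzero(m[v,295:350])[0]+295
    if len(u) and (v<96 or v>142): print(v,u.min(),u.max(),onz("wrist",(u.mean(),v),.045,T)[:2].round(4))
E
```

```text
[  205    50   435   165 14646]
LE -3.351933028159331 0.47735209267205403 0.0028797274855316374
TE -2.7530444793169564 0.43845133718043083 0.0014893961286867562
108 [0.4639 0.4619] [0.4869 0.1025]
115 [0.4571 0.4619] [0.4804 0.1027]
122 [0.4503 0.462 ] [0.4738 0.1029]
130 [0.4424 0.4621] [0.4692 0.0527]
136 [0.4364 0.4621] [0.4636 0.0511]
55 313 319 [0.5173 0.3687]
61 295 330 [0.5123 0.3667]
67 309 331 [0.5072 0.3644]
73 309 331 [0.502  0.3641]
79 309 331 [0.4968 0.3637]
85 308 331 [0.4914 0.3638]
91 310 330 [0.4861 0.363 ]
145 307 332 [0.4359 0.3602]
151 307 332 [0.4301 0.3598]
157 309 330 [0.4242 0.3594]
163 310 329 [0.4183 0.3591]
169 295 328 [0.4117 0.3666]
175 311 327 [0.4062 0.3588]
181 312 326 [0.4002 0.3584]
187 312 325 [0.394  0.3585]
193 295 349 [0.3881 0.3546]
199 295 349 [0.3818 0.3542]
```

Plane measured: yaw 3.0°, mid-fuselage at (0.454, 0.361). Descending in two steps.

```bash
python3 - <<'E'
from h import *
y=np.radians(3.0);R=np.array([[np.cos(y),np.sin(y),0],[np.sin(y),-np.cos(y),0],[0,0,-1]]);p=np.array([.454,.361,.08])
print(plan(p,R,1)); print(plan(p-[0,0,.069],R,1,(p,R)))
E
```

```text
[[0.318, -0.005, 0.827, -0.004, 0.001, 0.002]]
[[0.0, 0.0, 0.46, 0.0, 0.0, 0.0]]
```

Emit:
carry_out:
  deltas:
    - [[0.1,0,0.1,-0.002,0,0.001,-1],[0.2,0,0.2,-0.004,0.001,0.002,-1],[0.318,-0.005,0.35,-0.004,0.001,0.002,-1],[0.318,-0.005,0.5,-0.004,0.001,0.002,-1],[0.318,-0.005,0.65,-0.004,0.001,0.002,-1],[0.318,-0.005,0.75,-0.004,0.001,0.002,-1],[0.318,-0.005,0.827,-0.004,0.001,0.002,-1],[0.318,-0.005,0.827,-0.004,0.001,0.002,-1],[0.318,-0.005,0.827,-0.004,0.001,0.002,-1],[0.318,-0.005,0.827,-0.004,0.001,0.002,-1]]

```text
time_s: 27.62
position: [0.4542, 0.3624, 0.0812]
tcp_rot: [[0.998, 0.055, 0.002], [0.055, -0.998, 0.001], [0.002, -0.0, -1.0]]
force: [-0.1, 0.3, 0.5]
opening: 1.0
grasp_force: 0.0
```

Emit:
carry_out:
  deltas:
    - [[0,0,0.07,0,0,0,-1],[0,0,0.14,0,0,0,-1],[0,0,0.21,0,0,0,-1],[0,0,0.28,0,0,0,-1],[0,0,0.34,0,0,0,-1],[0,0,0.39,0,0,0,-1],[0,0,0.43,0,0,0,-1],[0,0,0.46,0,0,0,-1],[0,0,0.46,0,0,0,-1],[0,0,0.46,0,0,0,-1]]

```text
time_s: 28.45
position: [0.4532, 0.3622, 0.011]
tcp_rot: [[0.998, 0.055, 0.0], [0.055, -0.998, -0.0], [0.0, 0.0, -1.0]]
force: [0.2, 0.1, 0.4]
opening: 1.005
grasp_force: 0.0
```

```bash
python3 - <<'E'
from h import *
s=telemetry.read_state();T=wristT();im=capture("wrist")[:,:,::-1];cv2.imwrite("pics/w11.png",im)
print(s["position"],s["force"])
for q in [(.474,.3621,.05),(.5279,.3649,.035),(.477,.36,.029)]: print(proj("wrist",q,T).round())
g=cv2.cvtColor(im,cv2.COLOR_BGR2GRAY)
for r in (60,90,120,150,170,190,210): print(r,cv2.resize(g[r:r+1,200:440],(80,1),interpolation=cv2.INTER_AREA)[0].tolist())
E
```

```text
[0.4532469  0.36219251 0.01100332] [0.18795937 0.07000768 0.37877169]
[322. 212.]
[322.  85.]
[326. 194.]
60 [82, 80, 84, 81, 81, 84, 84, 81, 108, 212, 98, 83, 83, 82, 84, 86, 86, 85, 86, 84, 83, 85, 87, 89, 84, 86, 87, 88, 87, 85, 88, 86, 87, 87, 90, 87, 84, 90, 89, 87, 94, 95, 97, 97, 190, 166, 97, 98, 96, 98, 92, 92, 84, 86, 84, 86, 88, 84, 82, 83, 85, 82, 81, 84, 84, 82, 81, 80, 82, 84, 86, 85, 85, 86, 84, 87, 86, 85, 86, 123]
90 [84, 85, 82, 83, 83, 84, 83, 82, 98, 212, 107, 84, 86, 84, 85, 82, 85, 86, 85, 84, 86, 87, 85, 88, 88, 88, 90, 87, 87, 89, 90, 88, 89, 90, 89, 90, 90, 89, 91, 116, 143, 139, 108, 125, 202, 99, 96, 98, 98, 96, 96, 96, 91, 85, 83, 83, 87, 83, 88, 89, 86, 87, 86, 86, 86, 86, 86, 84, 86, 84, 87, 84, 85, 85, 83, 83, 85, 82, 157, 167]
120 [85, 83, 84, 81, 84, 85, 85, 83, 89, 199, 118, 86, 86, 84, 83, 86, 84, 85, 86, 90, 86, 87, 87, 88, 91, 92, 93, 94, 91, 93, 92, 93, 98, 159, 196, 196, 196, 196, 196, 198, 198, 202, 209, 209, 207, 197, 181, 162, 125, 84, 83, 84, 83, 87, 94, 97, 103, 107, 108, 116, 123, 130, 134, 204, 219, 218, 214, 215, 216, 215, 201, 193, 176,
[... 780 characters left out ...]
 82, 82, 75, 72, 71, 72, 70, 72, 74, 71, 78, 75, 82, 74, 76, 77, 77, 79, 81, 81, 95, 173, 199, 202, 201, 198, 195, 191, 192, 193, 192, 196, 200, 198, 194, 192, 190, 177, 148, 93, 79, 79, 76, 75, 75, 72, 73, 72, 70, 68, 67, 66, 70, 76, 66, 62, 65, 62, 60, 58, 60, 61, 63, 125, 71, 62, 69, 71, 66]
210 [216, 216, 215, 215, 215, 214, 214, 213, 213, 216, 234, 235, 234, 228, 167, 163, 163, 163, 163, 162, 164, 164, 164, 165, 164, 167, 166, 164, 168, 165, 134, 122, 139, 152, 161, 162, 164, 165, 164, 164, 167, 167, 166, 166, 168, 167, 168, 169, 165, 152, 140, 163, 164, 162, 164, 163, 163, 202, 180, 177, 172, 154, 129, 124, 124, 124, 122, 122, 130, 187, 187, 143, 123, 119, 124, 122, 121, 121, 137, 157]
```

Fuselage is centred at column 322 between the open fingers with no contact. Closing.

Emit:
carry_out:
  deltas:
    - [[0,0,0,0,0,0,-0.6],[0,0,0,0,0,0,-0.2],[0,0,0,0,0,0,0.2],[0,0,0,0,0,0,0.6],[0,0,0,0,0,0,0.8],[0,0,0,0,0,0,0.8],[0,0,0,0,0,0,0.8],[0,0,0,0,0,0,0.8],[0,0,0,0,0,0,0.8],[0,0,0,0,0,0,0.8]]

```text
time_s: 29.33
position: [0.4533, 0.3622, 0.0112]
tcp_rot: [[0.998, 0.055, 0.0], [0.055, -0.998, -0.0], [0.0, 0.0, -1.0]]
force: [0.2, -0.1, -0.1]
opening: 0.323
grasp_force: 0.0
```

Emit:
carry_out:
  deltas:
    - [[0,0,-0.02,0,0,0,0.8],[0,0,-0.06,0,0,0,0.8],[0,0,-0.12,0,0,0,0.8],[0,0,-0.2,0,0,0,0.8],[0,0,-0.3,0,0,0,0.8],[0,0,-0.42,0,0,0,0.8],[0,0,-0.55,0,0,0,0.8],[0,0,-0.7,0,0,0,0.8],[0,0,-0.85,0,0,0,0.8],[0,0,-1,0,0,0,0.8]]

```text
time_s: 30.17
position: [0.4531, 0.3622, 0.1637]
tcp_rot: [[0.998, 0.055, 0.002], [0.055, -0.998, 0.0], [0.002, -0.0, -1.0]]
force: [0.7, 0.1, -0.6]
opening: 0.291
grasp_force: 30.0
```

Gripped at 25.3 mm with 30 N. I'll check that it didn't shift in the hand, then plan the route.

```bash
python3 - <<'E'
from h import *
a=cv2.cvtColor(cv2.imread("pics/w11.png"),cv2.COLOR_BGR2GRAY);im=capture("wrist")[:,:,::-1];cv2.imwrite("pics/w12.png",im);b=cv2.cvtColor(im,cv2.COLOR_BGR2GRAY)
t=a[105:185,290:355];r=cv2.matchTemplate(b[60:230,250:400],t,cv2.TM_CCOEFF_NORMED);_,v,_,l=cv2.minMaxLoc(r);print("fuselage shift px",l[0]+250-290,l[1]+60-105,v)
for nm,g in (("a",a),("b",b)): print(nm,g[75:125:2,322].tolist())
for r in (120,150,170): print(r,cv2.resize(b[r:r+1,260:380],(60,1),interpolation=cv2.INTER_AREA)[0].tolist())
# target
lens=np.array([.530,-.4777,.1848]);yv=np.radians(83.2)
v=np.array([np.cos(yv),np.sin(yv),0]);shot=lens+.16*v;up=np.array([0,0,1.])
px=np.array([np.sin(yv),-np.cos(yv),0]);b_=np.radians(35)
pz=np.cos(b_)*up+np.sin(b_)*v;py=np.cross(pz,px)
Rt=np.column_stack([px,-py,-pz]);print(Rt.round(3).tolist(),np.linalg.det(Rt))
s=telemetry.read_state()
mid=np.array([0.001,-.001,-.024])  # plane_mid in tool: z .035 when TCP .0112
p=shot-Rt@mid;print("shot",shot,"tcp",p,"pregrasp height",p+.12*up)
E
```

```text
fuselage shift px -3 -3 0.9228762984275818
a [88, 89, 85, 86, 87, 89, 94, 132, 158, 175, 192, 202, 202, 198, 106, 101, 94, 126, 191, 201, 187, 168, 193, 202, 213]
b [62, 64, 65, 62, 63, 63, 69, 82, 108, 121, 139, 145, 146, 140, 68, 56, 64, 62, 91, 140, 126, 119, 144, 153, 163]
120 [56, 58, 54, 72, 130, 72, 56, 55, 56, 58, 59, 56, 58, 62, 58, 56, 60, 63, 78, 130, 146, 146, 145, 148, 144, 147, 148, 148, 147, 148, 148, 148, 150, 150, 148, 146, 140, 132, 124, 114, 102, 84, 66, 68, 66, 66, 69, 69, 68, 66, 67, 64, 68, 64, 62, 68, 60, 66, 60, 64]
150 [58, 58, 56, 98, 132, 60, 58, 67, 60, 66, 68, 62, 62, 66, 66, 66, 72, 114, 144, 158, 166, 174, 177, 179, 180, 180, 178, 178, 176, 175, 170, 168, 163, 162, 156, 154, 148, 140, 131, 120, 112, 104, 87, 70, 70, 70, 70, 66, 68, 62, 66, 66, 62, 66, 64, 64, 64, 62, 68, 92]
170 [54, 54, 60, 104, 118, 56, 54, 60, 57, 59, 62, 62, 67, 72, 74, 74, 78, 112, 143, 158, 164, 166, 166, 168, 168, 145, 162, 166, 164, 164, 162, 161, 160, 159, 156, 154, 147, 140, 130, 120, 110, 98, 84, 78, 86, 86, 80, 76, 80, 80, 78, 74, 67, 60, 57, 56, 58, 54, 70, 119]
[[0.993, -0.097, -0.068], [-0.118, -0.813, -0.57], [0.0, 0.574, -0.819]] 1.0
shot [ 0.54894463 -0.31882552  0.1848    ] tcp [ 0.54622475 -0.3331895   0.16571393] pregrasp height [ 0.54622475 -0.3331895   0.28571393]
```

No slip. Carrying it in a gradual bank, above the rest, to the shot pose.

```bash
cat > shot.py <<'E'
from h import *
lens=np.array([.530,-.4777,.1848]);yv=np.radians(83.2);up=np.array([0,0,1.])
v=np.array([np.cos(yv),np.sin(yv),0]);shot=lens+.16*v
px=np.array([np.sin(yv),-np.cos(yv),0]);b_=np.radians(35)
pz=np.cos(b_)*up+np.sin(b_)*v;py=np.cross(pz,px);Rt=np.column_stack([px,-py,-pz])
pf=shot-Rt@np.array([.001,0,-.024])
E
python3 - <<'E'
from shot import *
w=np.array([.51,-.07,.26]);print(pf);print(*plan(w,Rt,3),sep="\n");print(*plan(pf,Rt,2,(w,Rt)),sep="\n")
E
```

```text
[ 0.54632174 -0.33237611  0.16514035]
[0.068, 0.969, -0.207, -0.033, -0.003, 0.009]
[0.12, 0.986, -0.008, -0.033, -0.003, 0.009]
[0.176, 0.959, 0.189, -0.033, -0.003, 0.009]
[0.224, 0.518, 0.749, 0.0, 0.0, 0.0]
[0.224, 0.518, 0.749, 0.0, 0.0, 0.0]
```

Emit:
carry_out:
  deltas:
    - [[0.002,0.04,-0.03,-0.001,0,0,0.8],[0.008,0.12,-0.06,-0.004,0,0.001,0.8],[0.016,0.24,-0.09,-0.008,-0.001,0.002,0.8],[0.025,0.37,-0.12,-0.012,-0.001,0.003,0.8],[0.034,0.5,-0.15,-0.016,-0.001,0.004,0.8],[0.044,0.63,-0.17,-0.021,-0.002,0.005,0.8],[0.053,0.75,-0.19,-0.025,-0.002,0.006,0.8],[0.06,0.86,-0.2,-0.029,-0.003,0.008,0.8],[0.066,0.94,-0.207,-0.032,-0.003,0.009,0.8],[0.068,0.969,-0.207,-0.033,-0.003,0.009,0.8]]

```text
time_s: 31.05
position: [0.4714, 0.2157, 0.1919]
tcp_rot: [[1.0, -0.002, -0.014], [-0.005, -0.978, -0.209], [-0.014, 0.209, -0.978]]
force: [0.4, 1.3, -1.1]
opening: 0.298
grasp_force: 30.0
```

Emit:
carry_out:
  deltas:
    - [[0.005,0.04,0,-0.001,0,0,0.8],[0.015,0.12,-0.001,-0.004,0,0.001,0.8],[0.03,0.24,-0.002,-0.008,-0.001,0.002,0.8],[0.045,0.37,-0.003,-0.012,-0.001,0.003,0.8],[0.06,0.5,-0.004,-0.016,-0.001,0.004,0.8],[0.076,0.63,-0.005,-0.021,-0.002,0.005,0.8],[0.09,0.75,-0.006,-0.025,-0.002,0.006,0.8],[0.104,0.86,-0.007,-0.029,-0.003,0.008,0.8],[0.115,0.95,-0.008,-0.032,-0.003,0.009,0.8],[0.12,0.986,-0.008,-0.033,-0.003,0.009,0.8]]

```text
time_s: 31.88
position: [0.4898, 0.0716, 0.2242]
tcp_rot: [[0.998, -0.053, -0.037], [-0.063, -0.912, -0.404], [-0.013, 0.406, -0.914]]
force: [-0.3, 0.2, -0.8]
opening: 0.297
grasp_force: 30.0
```

Emit:
carry_out:
  deltas:
    - [[0.007,0.04,0.008,-0.001,0,0,0.8],[0.02,0.12,0.024,-0.004,0,0.001,0.8],[0.043,0.24,0.047,-0.008,-0.001,0.002,0.8],[0.067,0.37,0.072,-0.012,-0.001,0.003,0.8],[0.09,0.5,0.098,-0.016,-0.001,0.004,0.8],[0.115,0.63,0.124,-0.021,-0.002,0.005,0.8],[0.137,0.75,0.147,-0.025,-0.002,0.006,0.8],[0.157,0.86,0.169,-0.029,-0.003,0.008,0.8],[0.172,0.94,0.185,-0.032,-0.003,0.009,0.8],[0.176,0.959,0.189,-0.033,-0.003,0.009,0.8]]

```text
time_s: 32.72
position: [0.5075, -0.0726, 0.2559]
tcp_rot: [[0.993, -0.098, -0.072], [-0.121, -0.805, -0.581], [-0.001, 0.586, -0.811]]
force: [0.0, 0.5, -0.7]
opening: 0.298
grasp_force: 30.0
```

```bash
python3 - <<'E'
from shot import *
s=telemetry.read_state();print(s["position"],s["opening"],s["joint_positions"].round(0));print(*plan(pf,Rt,2),sep="\n")
E
```

```text
[ 0.50747235 -0.07262069  0.25592656] 0.29790797824093834 [  1.  24.  94. -38.  72. 113.]
[0.234, 0.507, 0.739, 0.001, 0.0, -0.0]
[0.233, 0.513, 0.736, 0.001, 0.0, -0.0]
```

Emit:
carry_out:
  deltas:
    - [[0.01,0.02,0.03,0,0,0,0.8],[0.03,0.06,0.09,0,0,0,0.8],[0.06,0.13,0.18,0,0,0,0.8],[0.09,0.2,0.28,0,0,0,0.8],[0.12,0.27,0.39,0,0,0,0.8],[0.16,0.34,0.5,0.001,0,0,0.8],[0.19,0.41,0.59,0.001,0,0,0.8],[0.21,0.46,0.67,0.001,0,0,0.8],[0.227,0.495,0.72,0.001,0,0,0.8],[0.234,0.507,0.739,0.001,0,0,0.8]]

```text
time_s: 33.55
position: [0.5265, -0.2022, 0.2094]
tcp_rot: [[0.993, -0.098, -0.072], [-0.122, -0.809, -0.575], [-0.002, 0.579, -0.815]]
force: [0.3, -0.0, 0.5]
opening: 0.295
grasp_force: 30.0
```

Emit:
carry_out:
  deltas:
    - [[0.01,0.02,0.03,0,0,0,0.8],[0.03,0.06,0.09,0,0,0,0.8],[0.06,0.13,0.18,0,0,0,0.8],[0.09,0.2,0.28,0,0,0,0.8],[0.12,0.27,0.39,0,0,0,0.8],[0.16,0.34,0.5,0.001,0,0,0.8],[0.19,0.41,0.59,0.001,0,0,0.8],[0.21,0.46,0.67,0.001,0,0,0.8],[0.227,0.495,0.72,0.001,0,0,0.8],[0.233,0.513,0.736,0.001,0,0,0.8]]

```text
time_s: 34.38
position: [0.546, -0.332, 0.1639]
tcp_rot: [[0.993, -0.098, -0.071], [-0.121, -0.813, -0.569], [-0.002, 0.574, -0.819]]
force: [-0.4, 0.6, -0.1]
opening: 0.293
grasp_force: 30.0
```

```bash
python3 - <<'E'
from shot import *
s=telemetry.read_state();print(s["position"],s["opening"],s["joint_positions"].round(0),s["force"]);print(plan(pf,Rt,1))
ti=capture("top")[:,:,::-1];si=capture("scene")[:,:,::-1];cv2.imwrite("pics/t13.png",ti);cv2.imwrite("pics/s13.png",si)
R=s["tcp_rot"];P=lambda x,y,z:s["position"]+R@np.array([.001+x,-y,-.024-(z-.032)])
for n,q in [("nose",P(.074,0,.032)),("rtip",P(.004,-.09,.025)),("ltip",P(.004,.09,.025)),("lens",lens)]: print(n,q.round(3),proj("top",q).round(1),proj("scene",q).round(1))
m=((si[:,:,2].astype(int)-si[:,:,0])>25)[220:255,222:262];print("\n".join("".join(".#"[int(k)] for k in r) for r in m))
g=cv2.cvtColor(si,cv2.COLOR_BGR2GRAY);u,v_=proj("scene",P(.074,0,.032)).astype(int);print(g[v_-14:v_+14:2,u-14:u+14:2])
E
```

```text
[ 0.54603402 -0.33198189  0.16392255] 0.2934111980639977 [-25.  34.  92. -45.  51. 100.] [-0.38412169  0.62568841 -0.12377693]
[[0.002, 0.007, -0.005, 0.0, 0.001, -0.0]]
nose [ 0.622 -0.327  0.183] [416.1 142.2] [175.9 218.3]
rtip [ 0.543 -0.396  0.229] [443.1 162.7] [149.5 181.7]
ltip [ 0.561 -0.25   0.126] [389.4 164.9] [219.4 220.3]
lens [ 0.53  -0.478  0.185] [464.  170.1] [121.3 195.7]
........................................
........................................
........................................
........................................
........................................
........................................
........................................
........................................
..................#####.................
.........#######################........
.........#######################........
.........#######################........
.........####.....####......####........
.........####.....###.......####........
........#####.....###.......####........
........########.#####......####........
........########################........
........#
[... 855 characters left out ...]
3 133 134 135 135 135 145 172 168 114 127 137  94]
 [134 135 134 135 135 135 130 132 158 123  77 127 136 100]
 [135 135 136 135 134 132 118 128 132  80  96 135 118 120]
 [134 136 135 136 136 131 111 135 141 102 105 113 119 130]
 [135 135 135 134 135 133 119 118 136 121  96 105 128 132]
 [134 134 134 135 134 134 118  86  95 100 105 125 132 132]
 [135 133 134 134 134 127  94  72 108 126 130 133 132 133]
 [166 134 132 133 133 117  76  94 126 132 132 132 132 132]
 [152 133 132 132 134 130 116 125 132 132 131 131 132 131]
 [135 133 134 132 132 133 132 134 133 131 131 131 131 130]
 [133 134 133 132 131 132 131 133 132 131 129 130 130 128]
 [134 134 132 131 131 130 130 131 131 130 131 131 130 131]]
```

The pose matches: the nose sits at its predicted pixel and the plate is still on the rest. I'll hold it still briefly and hand in.

Emit:
carry_out:
  deltas:
    - [[0,0.003,-0.002,0,0,0,0.8],[0.002,0.006,-0.004,0,0,0,0.8],[0.002,0.006,-0.004,0,0,0,0.8],[0.002,0.006,-0.004,0,0,0,0.8],[0.002,0.006,-0.004,0,0,0,0.8],[0.002,0.006,-0.004,0,0,0,0.8],[0.002,0.006,-0.004,0,0,0,0.8],[0.002,0.006,-0.004,0,0,0,0.8],[0.002,0.006,-0.004,0,0,0,0.8],[0.002,0.006,-0.004,0,0,0,0.8]]

```text
time_s: 35.32
position: [0.5465, -0.3314, 0.1657]
tcp_rot: [[0.993, -0.098, -0.07], [-0.12, -0.813, -0.57], [-0.001, 0.574, -0.819]]
force: [-0.8, -0.9, -0.6]
opening: 0.293
grasp_force: 30.0
```

```bash
python3 - <<'E'
from shot import *
s=telemetry.read_state();print(s["position"]-pf,s["grasp_force"],np.abs(s["qvel"]).max())
g=cv2.cvtColor(cv2.imread("pics/s13.png"),cv2.COLOR_BGR2GRAY)
print(g[166:198:2,136:170:2]);print(g[206:236:2,204:236:2])
E
```

```text
[0.00020333 0.00093424 0.00055699] 29.998992383480072 0.0828092781139311
[[125 125 125 125 123 122 122 169 200 201 203 217 193 179 222 228 224]
 [126 126 125 125 124 121 136 190 202 201 201 211 225 227 228 228 228]
 [126 126 125 126 125 126 167 199 201 201 201 215 228 229 229 230 230]
 [127 127 126 125 124 151 197 202 201 203 209 226 228 229 230 230 230]
 [126 126 126 125 128 182 204 202 201 203 220 228 228 230 230 229 230]
 [124 125 126 125 148 198 202 200 198 206 225 228 228 230 230 230 230]
 [122 126 125 133 184 202 202 199 190 187 203 223 229 229 229 229 228]
 [114 125 123 162 200 203 202 194 179 141 120 170 216 227 228 228 228]
 [114 122 112 182 203 202 196 180 139 103  91  99 139 191 221 228 229]
 [ 98  94 102 185 201 199 186 161 105  92  92  91  93 109 160 211 227]
 [ 73  86 143 200 202 185 158 126  94  92  92  92  92  93 100 150 204]
 [141 169 193 203 202 194 172 133  99  93  92  92  92  93 118 168 183]
 [198 202 203 203 203 207 220 207 142  97  92  92  92 102 153 179 181]
 [204 203 202 202 201 207 207 175 137 115 103  94  92 119 173 182 182]
 [203 204 201 200 190 167 145 133
[... 415 characters left out ...]
 228 231 213 108  71  69  80]
 [ 80  82  92  93  93  93  93  96 141 223 232 186  87  70  70  82]
 [114  92  85  92  94  94  93  98 166 229 232 175  80  71  74  87]
 [192 169 124  96  93  94  94 118 206 230 224 146  75  81  88 105]
 [157 218 215 173 125  98  96 145 224 230 218 120  72  75  79 104]
 [148 223 233 229 214 171 135 193 230 231 214 110  72  72  81  96]
 [150 222 231 233 232 229 222 230 233 232 189  88  72  72  87  96]
 [163 225 232 233 233 234 234 233 231 231 178  80  72  74 105 113]
 [145 216 236 231 231 232 234 233 232 225 144  74  72  85 192 204]
 [112 207 236 225 232 232 232 232 233 222 123  75  85 103 211 207]
 [164 232 209 220 232 232 233 233 231 213 111  72  74 103 207 199]]
```

```bash
python3 -c "
from rig import job; print(job.hand_in())"
```

```text
the job is handed in; nothing more can be done
None
```

I handed the job in at about 35 s (no verdict was returned): the plate lies released on the rest about 2 mm from the seat centre, and the aircraft is held still, banked 35° and nose right, within about 1 mm of my planned pose at the shot point (lens position estimated from the images).

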